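# Set out the bench for a wedge repair

## Robot

A 7-joint arm with a two-finger parallel gripper is mounted at the origin on a cart in front of the work surface, level with it; the furniture and walls round the work are solid. World frame = base frame: x ahead of the robot, y to its left, z up, the work surface at z = 0. Lengths are in m, angles in rad, forces in N, time in s.
With the tool pointing down it reaches from about 0.425 to 0.875 m from the base axis. Payload 4.7 kg.
Tool frame: the origin (TCP) lies between the finger pads; the fingertips stand 22 mm ahead of it and the grasp point (between the pads) lies 3 mm ahead of it; z points along the fingers, y is the line along which they close (so a half turn about z gives the same grasp; the last joint's range is limited). The gripper opens to 87 mm and grips with 3 to 60 N. Pads are 19 mm wide; open, the fingers measure 117 mm over their backs; the gripper's body (75 mm by 190 mm) begins 51 mm behind the grasp point.
Start: joints at [-1.174, 0.321, -0.07, 1.45, 0.023, 1.371, -0.057], TCP at [0.243, 0.603, 0.245] pointing down, gripper open.
Joint ranges: [-2.86, 2.86], [-0.3, 2.09], [-1.38, 1.24], [0.06, 2.45], [-1.56, 4.7], [0.09, 2.05], [-2.69, 2.69]. Speed limits (rad/s): [2.57, 2.57, 3.14, 3.14, 3.14, 3.14, 3.14].

## Interface

Orientations are given as a rotation vector (axis times angle).
In Python, from bench import ctrl gives the robot as it stands. The module is installed in compiled form; this text tells all that it offers.
- The arm moves only by the tool send_rows, never from a script. Its argument "motion" is a list of rows, each an object with "claw": the opening, from -1 (shut) to 1 (fully open); "slide": the shift along the tool's x, y, z in mm, a list of three; "delta_rot": the turn, a rotation vector about the tool's x, y, z in rad, a list of three. In form: [{"claw": claw, "slide": [x, y, z], "delta_rot": [ax, ay, az]}, ...]. A call has 1 to 5 rows; each row is the pose to reach, as a shift and turn from the pose commanded when the call began, along the tool's axes at that moment; what a row does not reach only later rows make up. A row lasts 1/10 s, in which the tool goes at most 50 mm and 8.59 degrees, less where a joint would pass 70% of its speed; a pose out of reach is approached as far as the arm can. A call with a gripper value outside its range is refused whole. The fingers move at their own pace and stop on an object; "grip_force" is the grip in N (left out, the last holds). Time passes only in rows, so rows that repeat a pose let the fingers close. It gives the time, the measured TCP pose, the force, the opening and the grip force at its end, in the units of the state.
- ctrl.get_state(): the state, without advancing time (a new reading comes with each control period).
- ctrl.get_image(name): name is "scene" or "top" or "wrist"; returns a dict with "color" (400x640x3 uint8, blue, green, red), "fx", "fy", "cx", "cy" (pixels), "k1" (the pictures are not rectified: a ray, as slopes to the right and down, at radius r is drawn at 1 + k1 r^2 times it, then the intrinsics apply), "pose" (4x4, takes a point from camera to world coordinates). Camera axes: x right, y down, z forward; pixel columns grow to the right and rows downward; lengths in m; the calibration is good to about 2 mm. A picture is of the moment at which its call begins. There is no depth.
- ctrl.close_job(): hands the job in; it is judged then, once.
The state is a dict: "time": time; "joint_positions": joint angles; "qd": joint speeds; "joint_torque": joint torques, N m; "position": TCP position; "tool_rot": TCP orientation; "ft_force": force on the tool from outside, world axes, zero at the start; "torque": the same for the moment, N m; "grip_width": opening from 0.0 (shut) to 1.0 (fully open); "grip_force": force on a finger pad.
Only numpy, scipy, OpenCV 4.12 (cv2) and the standard library are available. Lean on these libraries where they do the work, as an engineer would, in place of code of your own. Each camera call takes 0.05 s, during which the arm holds its last target. There are 200 camera calls.

## Task

Set out the bench for gluing and screwing a wedge: stand the screw box centred on the plywood riser, its long sides running along the riser's long sides, and the wax tin centred on top of the screw box; stand the glue jar in the middle of the cork coaster. Lay the oak wedge flat on the bench midway between the riser and the coaster, lengthways across the line that joins them. Leave the spare plane iron and the block plane where they lie.

Things in the scene. Friction and masses are not known exactly. Their poses are not given: they have to be found in the camera images.
- screw_box: Small beech box with a flat wooden lid (the lid does not open), 58 mm (x) by 78 mm (y) at the lid, 40 mm high; the body under the lid is 56 x 76 mm, some trim makes it up to 64 mm in x. 0.22 kg. Starts loose on the bench. Origin: centre of its underside, z up, y along its long side. Grasp across x.
- wax_tin: Flat round tin, wooden-coloured base, blue-grey lid with a yellowish disc on top; 67 mm in diameter, 24 mm high, closed (the lid does not open; the top 11 mm is the lid and the widest part). 0.09 kg. Loose. Origin: centre of its underside, z up.
- glue_jar: Round jar of amber glue pearls with a white label and a dark screw cap; 59 mm in diameter, 76 mm high, the cap is the top 14 mm and 57 mm wide (it does not turn). 0.2 kg. Loose. Origin: centre of its underside, z up.
- oak_wedge: Pale oak wedge lying flat, 26 mm wide (x), 80 mm long (y), tapering in height along y to 18 mm at the thick end. 0.05 kg. Loose. Origin: centre of its underside, z up. Grasp across x at the middle of its length.
- riser: Plywood riser plate fixed to the bench, 80 mm (x) by 120 mm (y), top 15 mm above the bench. Origin: centre of its underside, z up. The coaster always lies on the riser's own y axis, on the + or the - side.
- coaster: Round cork coaster fixed to the bench, 90 mm in diameter, 6 mm thick. Origin: centre of its underside, z up. Its centre is 260 mm from the riser's centre.
- spare_iron: Bystander: flat grey steel plane iron with cap, 44 x 120 x 11 mm, lying loose among the things to be moved (long side along its y). Origin: centre of its underside. Not to be moved.
- block_plane: Bystander: small steel block plane, 49 x 161 x 55 mm, loose at the right end of the bench (long side along its y). Origin: centre of its underside. Not to be moved.
Things that resemble listed ones, but are neither listed nor needed, are in the scene too. Leave any green look-alike of the glue_jar alone.

How it is judged:
By the outcome, as a careful person would: the job done as asked, in the order asked, and still so for the second after the job is handed in, with the robot touching nothing.
It also fails if it takes over 96 s, if anything falls off the work surface, if the arm or the gripper's body presses on something with over 40 N, if the wrist force passes 120 N, or if a joint passes its speed limit or range.

## Working session

There is one attempt and no reset: what is moved stays moved. The work goes in short steps, Python scripts to look and compute and a tool call to move; the robot and the scene stay as the last step left them, time stands still between calls to the robot, and variables do not carry over. Pictures are saved under pics/ and viewed, at most 14 in all, crops included, and the job is handed in when it is done.

Besides the shell and the picture viewer there is one more tool, called after "Call:" in YAML: its name, and indented under it one key for each argument. send_rows: Moves the arm, as the interface text tells. Its arguments: {"type":"object","properties":{"motion":{"type":"array","items":{"type":"object","properties":{"claw":{"type":"number"},"slide":{"type":"array","items":{"type":"number"}},"delta_rot":{"type":"array","items":{"type":"number"}}}}},"grip_force":{"type":"number"}},"required":["motion"]}

```bash
mkdir -p pics; cat > h.py <<'E'
import numpy as np, cv2
from bench import ctrl
from scipy.spatial.transform import Rotation as R
np.set_printoptions(precision=4,suppress=True)
def grab(n,f):
    im=ctrl.get_image(n); cv2.imwrite('pics/'+f+'.png',im['color'])
    np.savez('pics/'+f+'.npz',**{k:np.asarray(v) for k,v in im.items()}); return im
def load(f): return np.load('pics/'+f+'.npz')
def ray(im,uv):
    K=np.array([[im['fx'],0,im['cx']],[0,im['fy'],im['cy']],[0,0,1]],float)
    p=cv2.undistortPoints(np.array(uv,float).reshape(-1,1,2),K,np.array([float(im['k1']),0,0,0]))[:,0]
    T=im['pose']; d=np.c_[p,np.ones(len(p))]@T[:3,:3].T
    return T[:3,3],d
def atz(im,uv,z):
    o,d=ray(im,uv); return o+d*((np.asarray(z)-o[2])/d[:,2])[:,None] if np.ndim(z) else o+d*((z-o[2])/d[:,2])[:,None]
def tri(im1,a,im2,b):
    o1,d1=ray(im1,a);o2,d2=ray(im2,b);out=[]
    for x,y in zip(d1,d2):
        s=np.linalg.lstsq(np.c_[x,-y],o2-o1,rcond=None)[0]; p,q=o1+s[0]*x,o2+s[1]*y
        out.append([*(p+q)/2,np.linalg.norm(p-q)])
    return np.array(out)
def proj(im,P):
    T=np.linalg.inv(im['pose']); P=np.atleast_2d(P)@T[:3,:3].T+T[:3,3]
    s=P[:,:2]/P[:,2:]; s=s*(1+im['k1']*(s**2).sum(1,keepdims=True))
    return s*[im['fx'],im['fy']]+[im['cx'],im['cy']]
E
python3 - <<'E'
from h import *
s=ctrl.get_state(); print(s)
for n in('scene','top','wrist'):
    im=grab(n,n+'0'); print(n,im['fx'],im['k1'],im['pose'])
E
```

```text
{'time': 0.0, 'joint_positions': array([-1.1739,  0.3218, -0.0701,  1.4517,  0.0226,  1.3708, -0.0569]), 'qd': array([ 0.0018, -0.0015, -0.0001, -0.0013, -0.0022,  0.0013,  0.0006]), 'joint_torque': array([ -0.    , -49.13  ,  -0.404 , -31.2522,  -0.064 ,   0.044 ,
         0.0002]), 'position': array([0.2427, 0.6025, 0.2434]), 'tool_rot': array([-0.5976, -3.084 ,  0.003 ]), 'ft_force': array([ 0.7339,  0.7688, -0.6417]), 'torque': array([ 0.0047,  0.0283, -0.0152]), 'grip_force': 0.0, 'grip_width': 1.0032528425640856}
scene 420.4152389723002 -0.055775843441063025 [[-0.9037 -0.1972  0.3802  0.1423]
 [-0.4276  0.3678 -0.8258  1.0241]
 [ 0.023  -0.9088 -0.4167  0.4689]
 [ 0.      0.      0.      1.    ]]
top 506.95464345407987 -0.04541332644701305 [[-0.0833 -0.9743  0.2091  0.2877]
 [-0.9965  0.0812 -0.0185  0.2256]
 [ 0.001  -0.2099 -0.9777  1.1648]
 [ 0.      0.      0.      1.    ]]
wrist 295.688792464482 -0.01185837206813798 [[ 0.3724  0.8933  0.2517  0.1728]
 [ 0.9281 -0.3578 -0.1034  0.6298]
 [-0.0023  0.2721 -0.9623  0.3838]
 [ 0.      0.      0.      1.    ]]
```

View pics/top0.png

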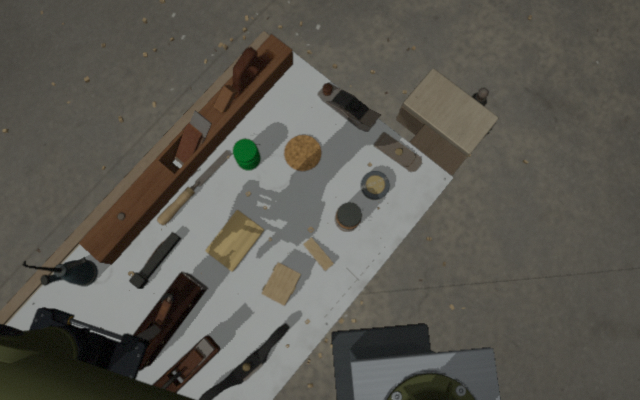

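View pics/scene0.png

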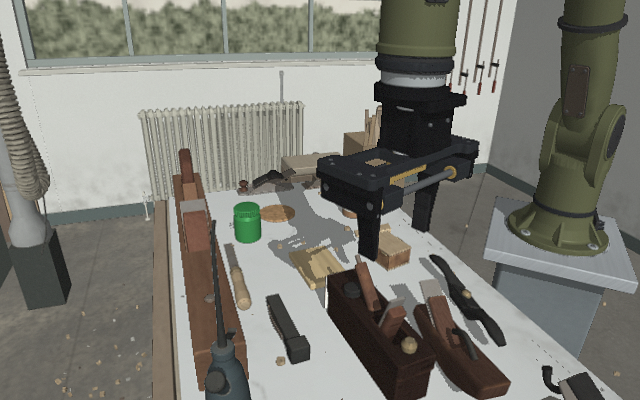

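The top view shows: coaster (303,152), green jar (246,153), tin (375,184), jar (348,216), wedge (319,252), box (281,283), riser or tray (235,240), grey iron (398,151) and plane (348,103). I'll enlarge it to confirm which is which.

```bash
python3 - <<'E'
from h import *
a=cv2.imread('pics/top0.png')[125:310,195:435]
a=cv2.resize(a,None,fx=3.2,fy=3.2,interpolation=cv2.INTER_CUBIC)
cv2.imwrite('pics/c1.png',cv2.convertScaleAbs(a,alpha=1.3,beta=15))
im=load('top0'); uv=[(303,152),(235,240),(281,283),(319,252),(348,216),(375,184),(398,151),(348,103)]
print(atz(im,uv,np.array([.006,.015,.04,.015,.076,.024,.01,.04])))
E
```

```text
[[0.6357 0.2262 0.006 ]
 [0.4381 0.3967 0.015 ]
 [0.3322 0.2974 0.04  ]
 [0.3951 0.2084 0.015 ]
 [0.4621 0.1399 0.076 ]
 [0.5398 0.0663 0.024 ]
 [0.6183 0.0011 0.01  ]
 [0.7369 0.1109 0.04  ]]
```

View pics/c1.png

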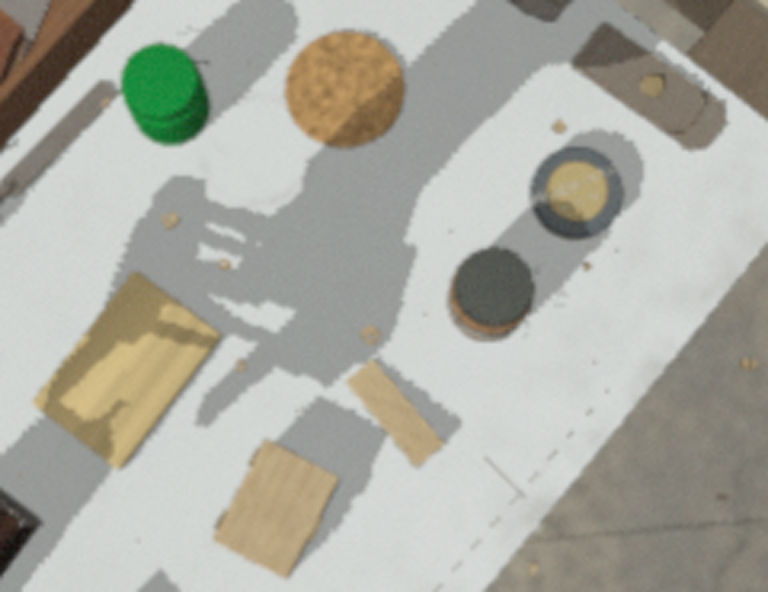

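The identities are clear. The riser is the yellowish plate at (235,240), and its computed distance to the coaster is 261 mm, which matches. The box is at (281,283), the wedge at (319,252), the amber jar with the dark cap at (348,216) and the tin at (375,184). The green jar at (246,153) is the decoy. Next I'll move the wrist camera over the area.

```bash
cat >> h.py <<'E'
def go(p,th):
    """slide(mm), delta_rot to TCP p with closing axis at angle th (deg, mod 180 nearest)"""
    s=ctrl.get_state(); R0=R.from_rotvec(s['tool_rot']); best=None
    for t in (np.radians(th),np.radians(th)+np.pi):
        y=np.array([np.cos(t),np.sin(t),0]);z=np.array([0,0,-1.]);x=np.cross(y,z)
        d=(R0.inv()*R.from_matrix(np.c_[x,y,z])).as_rotvec()
        if best is None or np.linalg.norm(d)<np.linalg.norm(best): best=d
    print('t',round(s['time'],2),'pos',s['position'],'q',s['joint_positions'],'F',s['ft_force'],'gw',round(s['grip_width']*87,1))
    print('slide',(R0.inv().apply(np.array(p)-s['position'])*1000).round(1),'rot',best.round(4))
def yaw():
    y=R.from_rotvec(ctrl.get_state()['tool_rot']).as_matrix()[:,1]; return np.degrees(np.arctan2(y[1],y[0]))
E
python3 - <<'E'
from h import *
im=load('top0'); f=lambda c:np.array(c)/3.2+[195,125]
def rect(c,z):
    P=atz(im,f(c),z)[:,:2]; print(P.mean(0),[ (round(1000*np.linalg.norm(v)),round(np.degrees(np.arctan2(v[1],v[0])),1)) for v in np.roll(P,-1,0)-P])
rect([(265,440),(340,480),(288,577),(215,537)],.04)
rect([(135,272),(220,334),(120,468),(35,402)],.015)
rect([(372,358),(446,443),(418,467),(348,380)],.012)
print(yaw()); go([.40,.27,.28],68)
E
```

```text
[0.3303 0.2963] [(59, np.float64(-122.5)), (74, np.float64(147.1)), (57, np.float64(57.2)), (74, np.float64(-31.5))]
[0.4378 0.397 ] [(77, np.float64(-130.6)), (117, np.float64(139.5)), (77, np.float64(48.5)), (116, np.float64(-40.8))]
[0.3917 0.2094] [(80, np.float64(-143.8)), (26, np.float64(125.5)), (79, np.float64(34.2)), (23, np.float64(-52.1))]
68.06820287432558
t 0.15 pos [0.2427 0.6026 0.2437] q [-1.1739  0.3217 -0.0701  1.4514  0.0226  1.3708 -0.0569] F [1.0921 0.0886 0.1278] gw 87.3
slide [-270.1 -249.8  -35.9] rot [-0.0014  0.0001  0.0012]
```

Call:
send_rows:
  motion:
    - {"claw": 1,"slide": [-35,-32,-5]}
    - {"claw": 1,"slide": [-68,-62,-9]}
    - {"claw": 1,"slide": [-102,-94,-13]}
    - {"claw": 1,"slide": [-136,-126,-18]}
    - {"claw": 1,"slide": [-170,-157,-22]}

```text
invalid input
```

Call:
send_rows:
  motion:
    - {"claw": 1,"slide": [-34,-32,-5]}
    - {"claw": 1,"slide": [-67,-62,-9]}
    - {"claw": 1,"slide": [-100,-93,-13]}
    - {"claw": 1,"slide": [-100,-93,-13]}
    - {"claw": 1,"slide": [-100,-93,-13]}

```text
invalid input
```

```bash
python3 - <<'E'
from h import *
im=grab('wrist','w1');grab('top','t1');grab('scene','s1')
print(yaw()); go([.33,.297,.15],57)
E
```

```text
68.06740105128065
t 0.3 pos [0.2428 0.6028 0.2442] q [-1.1739  0.3213 -0.0701  1.4509  0.0226  1.3708 -0.0569] F [-0.1889  0.371   0.2025] gw 87.2
slide [-195.1 -251.    94.4] rot [-0.0006  0.0001  0.1932]
```

View pics/w1.png

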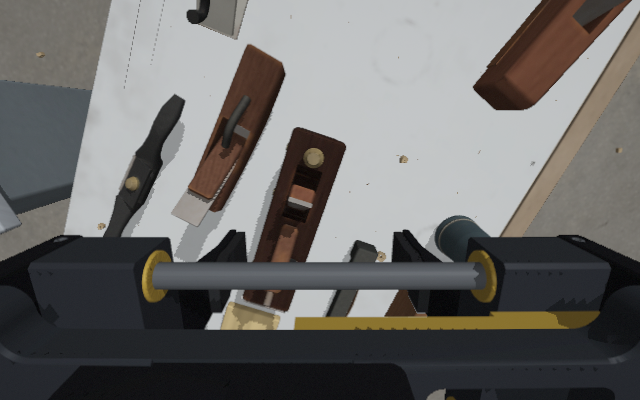

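The rows need delta_rot. The wrist view shows only the side beyond the gripper in tool +x (rows under 230), so I'll hover farther out and look back.

Call:
send_rows:
  motion:
    - {"claw": 1,"slide": [-30,-37,-5],"delta_rot": [0,0,0]}
    - {"claw": 1,"slide": [-60,-74,-9],"delta_rot": [0,0,0]}
    - {"claw": 1,"slide": [-90,-111,-13],"delta_rot": [0,0,0]}
    - {"claw": 1,"slide": [-120,-148,-18],"delta_rot": [0,0,0]}
    - {"claw": 1,"slide": [-150,-185,-22],"delta_rot": [0,0,0]}

```text
time: 0.8
position: [0.3133, 0.3734, 0.2669]
tool_rot: [0.597, 3.084, 0.001]
ft_force: [0.5, 0.0, 0.1]
grip_width: 1.001
grip_force: 0.0
```

```bash
python3 - <<'E'
from h import *
print(yaw()); go([.66,.2,.28],68)
E
```

```text
68.07156359157463
t 0.8 pos [0.3133 0.3734 0.2669] q [-0.97   -0.0359  0.0417  1.8096  0.0015  1.3672  0.2594] F [0.5161 0.0183 0.1489] gw 87.0
slide [-386.4  -31.4  -13.1] rot [0.0007 0.0002 0.0012]
```

Call:
send_rows:
  motion:
    - {"claw": 1,"slide": [-48,-4,-2],"delta_rot": [0,0,0]}
    - {"claw": 1,"slide": [-96,-8,-4],"delta_rot": [0,0,0]}
    - {"claw": 1,"slide": [-144,-12,-6],"delta_rot": [0,0,0]}
    - {"claw": 1,"slide": [-192,-16,-8],"delta_rot": [0,0,0]}
    - {"claw": 1,"slide": [-240,-20,-10],"delta_rot": [0,0,0]}

```text
time: 1.3
position: [0.5295, 0.2661, 0.277]
tool_rot: [0.597, 3.084, 0.001]
ft_force: [-0.3, 0.5, 1.0]
grip_width: 1.0
grip_force: 0.0
```

Call:
send_rows:
  motion:
    - {"claw": 1,"slide": [-48,-4,-1],"delta_rot": [0,0,0]}
    - {"claw": 1,"slide": [-96,-8,-2],"delta_rot": [0,0,0]}
    - {"claw": 1,"slide": [-146,-12,-3],"delta_rot": [0,0,0]}
    - {"claw": 1,"slide": [-146,-12,-3],"delta_rot": [0,0,0]}
    - {"claw": 1,"slide": [-146,-12,-3],"delta_rot": [0,0,0]}

```text
time: 1.8
position: [0.6596, 0.2001, 0.2783]
tool_rot: [-0.602, -3.082, 0.002]
ft_force: [-0.2, 1.2, -0.0]
grip_width: 1.002
grip_force: 0.0
```

```bash
python3 - <<'E'
from h import *
im=grab('wrist','w2');grab('top','t2');grab('scene','s2')
print(yaw()); go([.66,.2,.28],68)
E
```

```text
68.19825040004336
t 1.95 pos [0.6579 0.2031 0.2799] q [-0.5731  0.3993  0.3308  1.2998 -0.1287  1.4629  0.9375] F [ 0.3674 -0.6156  1.012 ] gw 86.9
slide [-3.1 -2.1 -0.1] rot [ 0.0011 -0.0008  0.0035]
```

View pics/w2.png

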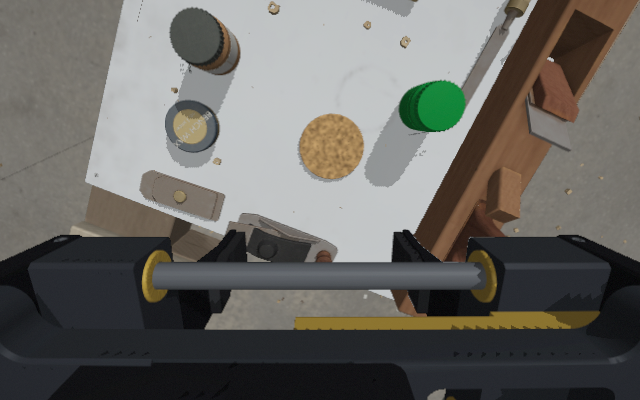

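This view shows the jar cap at (200,36), the tin at (192,125), the coaster at (331,146) and the green decoy at (434,106). I'll step back to get the riser, box and wedge.

Call:
send_rows:
  motion:
    - {"claw": 1,"slide": [40,0,0],"delta_rot": [0,0,0]}
    - {"claw": 1,"slide": [80,0,0],"delta_rot": [0,0,0]}
    - {"claw": 1,"slide": [125,0,0],"delta_rot": [0,0,0]}
    - {"claw": 1,"slide": [125,0,0],"delta_rot": [0,0,0]}
    - {"claw": 1,"slide": [125,0,0],"delta_rot": [0,0,0]}

```text
time: 2.45
position: [0.5413, 0.2501, 0.2808]
tool_rot: [0.59, 3.085, 0.003]
ft_force: [-0.2, 0.3, 0.8]
grip_width: 0.999
grip_force: 0.0
```

```bash
python3 - <<'E'
from h import *
im=grab('wrist','w3');grab('top','t3')
print(yaw()); go([.33,.297,.15],57)
c=im['color'][0:240,60:460]; cv2.imwrite('pics/w3c.png',cv2.convertScaleAbs(cv2.resize(c,None,fx=2,fy=2,interpolation=cv2.INTER_CUBIC),alpha=1.2))
E
```

```text
68.07383697013546
t 2.55 pos [0.5434 0.248  0.2805] q [-0.7228  0.1924  0.2909  1.5473 -0.0553  1.4082  0.76  ] F [0.8885 1.1568 0.8941] gw 87.6
slide [216.5 -34.4 130.1] rot [0.0013 0.0014 0.1933]
```

View pics/w3c.png

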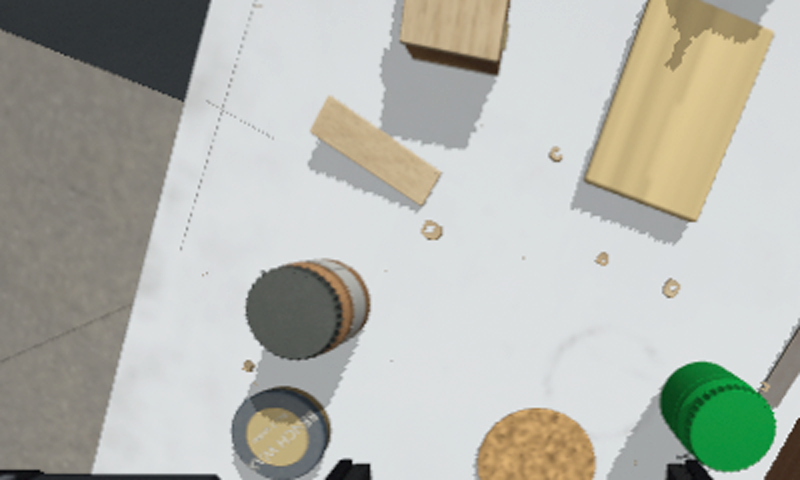

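In this crop the jar cap is at (295,312), the tin at (280,432), the wedge at (375,150) and the riser corners at (586,181) and (696,221). The box is cut off at the top, so I'll take one more step back.

Call:
send_rows:
  motion:
    - {"claw": 1,"slide": [40,0,0],"delta_rot": [0,0,0]}
    - {"claw": 1,"slide": [85,0,0],"delta_rot": [0,0,0]}
    - {"claw": 1,"slide": [85,0,0],"delta_rot": [0,0,0]}
    - {"claw": 1,"slide": [85,0,0],"delta_rot": [0,0,0]}

```text
time: 2.95
position: [0.4646, 0.2799, 0.28]
tool_rot: [0.596, 3.083, 0.001]
ft_force: [-0.5, -0.4, -1.1]
grip_width: 1.001
grip_force: 0.0
```

```bash
python3 - <<'E'
from h import *
im=grab('wrist','w4');grab('top','t4')
print(yaw()); go([.33,.297,.15],57)
c=im['color'][0:240,110:510]; cv2.imwrite('pics/w4c.png',cv2.convertScaleAbs(cv2.resize(c,None,fx=2,fy=2,interpolation=cv2.INTER_CUBIC),alpha=1.2))
E
```

```text
67.92250253936818
t 3.05 pos [0.4658 0.2787 0.2798] q [-0.812   0.0734  0.2367  1.6753 -0.0165  1.3942  0.6124] F [-0.2919 -0.1353 -1.016 ] gw 87.1
slide [132.9 -34.1 129.6] rot [0.0002 0.0012 0.1906]
```

View pics/w4c.png

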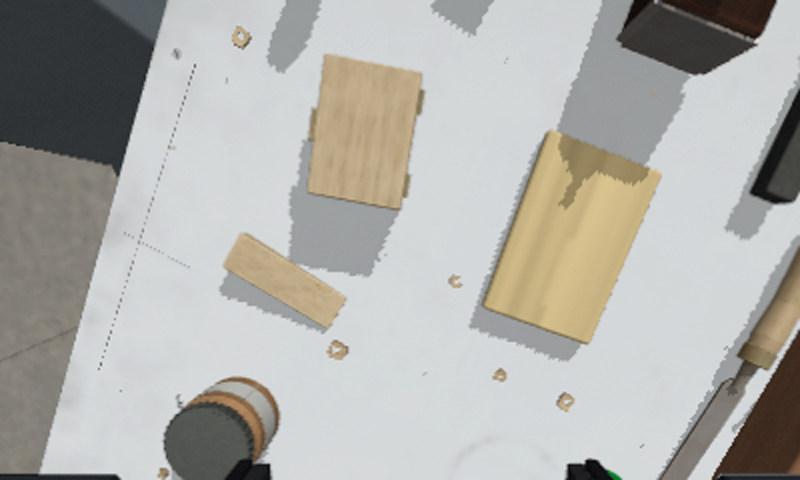

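```bash
cat > m.py <<'E'
from h import *
from itertools import product
def sub(im,uv):
    g=cv2.cvtColor(im['color'],cv2.COLOR_BGR2GRAY)
    r=cv2.cornerSubPix(g,np.float32(uv).reshape(-1,1,2),(3,3),(-1,-1),(3,30,.01))[:,0]
    uv=np.array(uv,float); bad=np.linalg.norm(r-uv,axis=1)>2; r[bad]=uv[bad]; return r
top,w4,w3,w2=map(load,('top0','w4','w3','w2'))
S={'box':([(265,440),(340,480),(288,577),(215,537)],[(325,55),(422,73),(402,209),(308,193)],.04),
'riser':([(135,272),(220,334),(120,468),(35,402)],[(548,131),(661,173),(589,343),(485,306)],.015),
'wedge':([(372,358),(446,443),(418,467),(348,380)],[(243,233),(346,299),(329,327),(223,264)],.012)}
for k,(a,b,z) in S.items():
    a=sub(top,np.array(a)/3.2+[195,125]-.35); b=sub(w4,np.array(b)/2+[110,0]-.25)
    P=atz(top,a,z);Q=atz(w4,b,z); j=[np.argmin(np.linalg.norm(Q-p,axis=1)) for p in P]
    print(k,'tri\n',tri(top,a,w4,b[j]))
    for C in (P,Q):
        print(C.mean(0),[(round(1000*np.linalg.norm(v)),round(np.degrees(np.arctan2(v[1],v[0]))%180,1)) for v in np.roll(C,-1,0)[:,:2]-C[:,:2]])
def circ(im,P0,z,r,f,near):
    hsv=cv2.cvtColor(im['color'],cv2.COLOR_BGR2HSV); m=f(hsv)
    n,l,st,c=cv2.connectedComponentsWithStats(m.astype('u1'))
    u=proj(im,P0)[0]; i=min((i for i in range(1,n) if st[i,4]>150),key=lambda i:np.linalg.norm(c[i]-u))
    cn=max(cv2.findContours((l==i).astype('u1'),0,1)[0],key=len); e=cv2.fitEllipse(cv2.convexHull(cn))
    return np.array(e[0]),st[i],e[1]
H=dict(coaster=([.636,.226,.006],lambda h:(h[...,0]<25)&(h[...,0]>8)&(h[...,1]>90)),
 cap=([.462,.14,.076],lambda h:(h[...,2]<100)&(h[...,1]<60)),
 disc=([.54,.066,.024],lambda h:(h[...,0]<30)&(h[...,0]>12)&(h[...,1]>70)))
for k,(p,f) in H.items():
    E={n:circ(i,p,0,0,f,0) for n,i in (('top0',top),('w2',w2),('w3',w3))}
    for n in E: print(k,n,E[n][0],E[n][2],E[n][1],atz(load(n),[E[n][0]],p[2])[0])
    print(tri(top,[E['top0'][0]],w2,[E['w2'][0]]),tri(top,[E['top0'][0]],w3,[E['w3'][0]]))
E
python3 m.py
```

```text
box tri
 [[0.3772 0.3019 0.041  0.0031]
 [0.347  0.254  0.0437 0.0012]
 [0.283  0.2934 0.0456 0.0006]
 [0.3142 0.3409 0.0522 0.001 ]]
[0.3308 0.2973 0.04  ] [(56, np.float64(57.1)), (76, np.float64(148.3)), (58, np.float64(57.0)), (76, np.float64(147.2))]
[0.3288 0.2983 0.04  ] [(58, np.float64(58.4)), (76, np.float64(148.8)), (58, np.float64(58.5)), (76, np.float64(148.6))]
riser tri
 [[ 0.5097  0.3908  0.0042  0.0007]
 [ 0.4858  0.3439 -0.1863  0.0006]
 [ 0.3674  0.4037  0.0294  0.0018]
 [ 0.4186  0.4623  0.0259  0.0006]]
[0.4384 0.3967 0.015 ] [(81, np.float64(50.7)), (119, np.float64(137.5)), (77, np.float64(48.5)), (116, np.float64(139.2))]
[0.4367 0.3983 0.015 ] [(80, np.float64(48.5)), (117, np.float64(138.4)), (77, np.float64(48.2)), (117, np.float64(140.0))]
wedge tri
 [[ 0.4316  0.2242  0.0024  0.0035]
 [ 0.3659  0.1775  0.016   0.0029]
 [ 0.3502  0.1994  0.0128  0.0016]
 [ 0.418   0.2431 -0.0048  0.0038]]
[0.3921 0.2104 0.012 ] [(80, np.float64(36.1)), (28, np.float64(126.6)), (80, np.float64(32.8)), (23, np.float64(127.9))]
[0.3895 0.2123 0.012 ] [(81, np.float64(35.3)), 
[... 620 characters left out ...]
ap w2 [196.3762  36.6758] (50.95437240600586, 60.03961944580078) [ 170    8   54   58 2379] [0.4658 0.1385 0.076 ]
cap w3 [206.6469 156.126 ] (45.04439926147461, 50.05731201171875) [ 183  133   48   47 1755] [0.464  0.1394 0.076 ]
[[0.4659 0.1369 0.0753 0.003 ]] [[0.4656 0.1361 0.0703 0.0039]]
disc top0 [374.9572 184.2031] (18.152185440063477, 18.691696166992188) [366 176  19  18 259] [0.5393 0.0665 0.024 ]
disc w2 [189.4638 126.1657] (31.72496795654297, 35.54525375366211) [173 109  34  35 713] [0.5366 0.0667 0.024 ]
disc w3 [198.0787 217.9962] (27.671977996826172, 31.349382400512695) [183 204  31  29 559] [0.5366 0.0667 0.024 ]
[[0.5377 0.0679 0.0287 0.0018]] [[0.5378 0.0668 0.0248 0.0026]]
```

The heights agree with the text: box about 41–45 mm, cap about 73, tin about 25, and riser and wedge low. Using the mean of the two cameras:

| Item | Position or heading |
|---|---|
| Box | (.330,.298), long axis 148° |
| Riser | (.4375,.3975), long axis 139° |
| Coaster | (.633,.228) |
| Tin | (.538,.067) |
| Jar | (.465,.138) |

In the crop, the box's trim is at (313,125), (421,100) and (407,185). I'll grasp mid-length.

```bash
python3 - <<'E'
from h import *
go([.330,.298,.10],58)
E
```

```text
t 3.05 pos [0.4658 0.2787 0.2798] q [-0.812   0.0734  0.2367  1.6753 -0.0165  1.3942  0.6124] F [-0.2919 -0.1353 -1.016 ] gw 87.1
slide [133.3 -33.2 179.6] rot [0.0002 0.0012 0.1732]
```

Call:
send_rows:
  motion:
    - {"claw": 1,"slide": [27,-7,36],"delta_rot": [0,0,0.035]}
    - {"claw": 1,"slide": [54,-14,72],"delta_rot": [0,0,0.07]}
    - {"claw": 1,"slide": [81,-21,108],"delta_rot": [0,0,0.105]}
    - {"claw": 1,"slide": [108,-28,144],"delta_rot": [0,0,0.14]}
    - {"claw": 1,"slide": [133,-33,180],"delta_rot": [0,0,0.173]}

```text
time: 3.55
position: [0.3289, 0.2982, 0.0984]
tool_rot: [0.869, 3.019, 0.001]
ft_force: [0.4, 0.5, -0.1]
grip_width: 1.002
grip_force: 0.0
```

Call:
send_rows:
  motion:
    - {"claw": 1,"slide": [0,0,0],"delta_rot": [0,0,0]}
    - {"claw": 1,"slide": [0,0,0],"delta_rot": [0,0,0]}
    - {"claw": 1,"slide": [0,0,0],"delta_rot": [0,0,0]}

```text
time: 3.85
position: [0.331, 0.2993, 0.101]
tool_rot: [0.865, 3.018, 0.004]
ft_force: [-0.2, 0.3, 0.4]
grip_width: 1.001
grip_force: 0.0
```

```bash
python3 - <<'E'
from h import *
print(yaw());go([.330,.298,.026],58)
E
```

```text
58.025021000587536
t 3.85 pos [0.331  0.2993 0.101 ] q [-0.9203  0.0129  0.1263  2.1113 -0.0014  1.0144  0.2194] F [-0.183   0.3397  0.3962] gw 87.0
slide [ 0.3 -1.9 75. ] rot [0.0029 0.0011 0.0004]
```

Call:
send_rows:
  motion:
    - {"claw": 1,"slide": [0,-1.5,30],"delta_rot": [0,0,0]}
    - {"claw": 1,"slide": [0,-1.5,60],"delta_rot": [0,0,0]}
    - {"claw": 1,"slide": [0,-1.5,75],"delta_rot": [0,0,0]}
    - {"claw": 1,"slide": [0,-1.5,75],"delta_rot": [0,0,0]}
    - {"claw": -1,"slide": [0,-1.5,75],"delta_rot": [0,0,0]}
  grip_force: 20

```text
time: 4.35
position: [0.3294, 0.2983, 0.0258]
tool_rot: [0.864, 3.019, 0.003]
ft_force: [-0.1, 0.1, 0.3]
grip_width: 0.964
grip_force: 0.0
```

Call:
send_rows:
  motion:
    - {"claw": -1,"slide": [0,0,0],"delta_rot": [0,0,0]}
    - {"claw": -1,"slide": [0,0,0],"delta_rot": [0,0,0]}
    - {"claw": -1,"slide": [0,0,0],"delta_rot": [0,0,0]}
    - {"claw": -1,"slide": [0,0,0],"delta_rot": [0,0,0]}
    - {"claw": -1,"slide": [0,0,0],"delta_rot": [0,0,0]}

```text
time: 4.85
position: [0.3282, 0.2983, 0.0252]
tool_rot: [0.861, 3.02, 0.003]
ft_force: [-0.2, 0.5, 3.4]
grip_width: 0.653
grip_force: 20.0
```

```bash
python3 - <<'E'
from h import *
print(yaw());go([.330,.298,.10],58)
E
```

```text
58.160507738736946
t 4.85 pos [0.3282 0.2983 0.0252] q [-0.918   0.1247  0.126   2.1765 -0.0212  0.8396  0.2362] F [-0.1813  0.5122  3.3676] gw 56.8
slide [ -1.7   0.8 -74.8] rot [0.0018 0.0003 0.0028]
```

Gripped at 56.8 mm, which is the body width. Lift and transfer.

Call:
send_rows:
  motion:
    - {"claw": -1,"slide": [0,0,-20],"delta_rot": [0,0,0]}
    - {"claw": -1,"slide": [0,0,-50],"delta_rot": [0,0,0]}
    - {"claw": -1,"slide": [0,0,-75],"delta_rot": [0,0,0]}
    - {"claw": -1,"slide": [0,0,-75],"delta_rot": [0,0,0]}

```text
time: 5.25
position: [0.3291, 0.2992, 0.1024]
tool_rot: [0.861, 3.019, 0.008]
ft_force: [0.6, 1.2, -2.5]
grip_width: 0.649
grip_force: 19.7
```

```bash
python3 - <<'E'
from h import *
print(yaw());go([.4375,.3975,.10],48.9)
E
```

```text
58.157652916078725
t 5.25 pos [0.3291 0.2992 0.1024] q [-0.9229  0.0058  0.1262  2.1152 -0.0012  1.015   0.219 ] F [ 0.6193  1.1637 -2.4707] gw 56.5
slide [-40.2 140.7   3.2] rot [0.0057 0.0005 0.1616]
```

Call:
send_rows:
  motion:
    - {"claw": -1,"slide": [-10,35,0],"delta_rot": [0,0,0.04]}
    - {"claw": -1,"slide": [-20,70,0],"delta_rot": [0,0,0.08]}
    - {"claw": -1,"slide": [-30,105,0],"delta_rot": [0,0,0.12]}
    - {"claw": -1,"slide": [-40,141,1],"delta_rot": [0,0,0.161]}
    - {"claw": -1,"slide": [-40,141,1],"delta_rot": [0,0,0.161]}

```text
time: 5.75
position: [0.4381, 0.3984, 0.0962]
tool_rot: [1.102, 2.941, -0.0]
ft_force: [-1.5, -0.0, -1.5]
grip_width: 0.655
grip_force: 19.7
```

Call:
send_rows:
  motion:
    - {"claw": -1,"slide": [0,0,0],"delta_rot": [0,0,0]}
    - {"claw": -1,"slide": [0,0,0],"delta_rot": [0,0,0]}
    - {"claw": -1,"slide": [0,0,0],"delta_rot": [0,0,0]}

```text
time: 6.05
position: [0.4351, 0.3954, 0.0982]
tool_rot: [-1.102, -2.941, 0.002]
ft_force: [-0.6, -0.3, -2.0]
grip_width: 0.65
grip_force: 19.7
```

```bash
python3 - <<'E'
from h import *
for i in range(3): grab('top','t5')
print(yaw());go([.4375,.3975,.042],48.9)
E
```

```text
48.934460112599396
t 6.2 pos [0.4356 0.396  0.0989] q [-0.9145  0.3042  0.1543  1.7812 -0.0531  1.0599  0.1129] F [ 0.3376 -0.5765 -0.9027] gw 56.5
slide [-0.4  2.3 56.9] rot [ 0.0003 -0.0002  0.0006]
```

Call:
send_rows:
  motion:
    - {"claw": -1,"slide": [0,2,25],"delta_rot": [0,0,0]}
    - {"claw": -1,"slide": [0,2,45],"delta_rot": [0,0,0]}
    - {"claw": -1,"slide": [0,2,54],"delta_rot": [0,0,0]}
    - {"claw": -1,"slide": [0,2,56],"delta_rot": [0,0,0]}
    - {"claw": -1,"slide": [0,2,56],"delta_rot": [0,0,0]}

```text
time: 6.7
position: [0.4376, 0.398, 0.043]
tool_rot: [1.102, 2.942, 0.001]
ft_force: [0.2, -0.6, -1.8]
grip_width: 0.65
grip_force: 19.7
```

```bash
python3 - <<'E'
from h import *
print(yaw());go([.4375,.3975,.0405],48.9)
E
```

```text
48.93159898940904
t 6.7 pos [0.4376 0.398  0.043 ] q [-0.9084  0.3752  0.1488  1.8144 -0.0665  0.9562  0.1225] F [ 0.2067 -0.566  -1.7671] gw 56.6
slide [-0.3 -0.4  2.5] rot [0.0006 0.     0.0006]
```

Call:
send_rows:
  motion:
    - {"claw": -1,"slide": [0,0,1.5],"delta_rot": [0,0,0]}
    - {"claw": -1,"slide": [0,0,3],"delta_rot": [0,0,0]}
    - {"claw": -1,"slide": [0,0,3],"delta_rot": [0,0,0]}

```text
time: 7.0
position: [0.4379, 0.3984, 0.0403]
tool_rot: [1.102, 2.941, 0.003]
ft_force: [0.2, 1.2, -1.1]
grip_width: 0.646
grip_force: 19.8
```

Call:
send_rows:
  motion:
    - {"claw": -1,"slide": [0,0,0.7],"delta_rot": [0,0,0]}
    - {"claw": 0.45,"slide": [0,0,0.7],"delta_rot": [0,0,0]}
    - {"claw": 0.6,"slide": [0,0,0.7],"delta_rot": [0,0,0]}
    - {"claw": 1,"slide": [0,0,0.7],"delta_rot": [0,0,0]}
    - {"claw": 1,"slide": [0,0,0.7],"delta_rot": [0,0,0]}

```text
time: 7.5
position: [0.4373, 0.3978, 0.0388]
tool_rot: [-1.102, -2.942, 0.0]
ft_force: [-0.1, 0.1, 0.8]
grip_width: 0.895
grip_force: 0.0
```

Call:
send_rows:
  motion:
    - {"claw": 1,"slide": [0,0,-20],"delta_rot": [0,0,0]}
    - {"claw": 1,"slide": [0,0,-60],"delta_rot": [0,0,0]}
    - {"claw": 1,"slide": [0,0,-110],"delta_rot": [0,0,0]}
    - {"claw": 1,"slide": [-30,0,-150],"delta_rot": [0,0,0]}
    - {"claw": 1,"slide": [-70,0,-180],"delta_rot": [0,0,0]}

```text
time: 8.0
position: [0.4895, 0.3543, 0.2222]
tool_rot: [1.094, 2.945, 0.006]
ft_force: [1.3, -0.5, -0.3]
grip_width: 0.993
grip_force: 0.0
```

```bash
python3 - <<'E'
from h import *
print(yaw());go([.57,.28,.27],48.9);go([.538,.067,.15],48)
E
```

```text
49.2528519192642
t 8.0 pos [0.4895 0.3543 0.2222] q [-0.842   0.2315  0.2027  1.6132 -0.0498  1.298   0.2283] F [ 1.2569 -0.5395 -0.3125] gw 86.4
slide [-109.5   -3.6  -47.9] rot [ 0.004  -0.001   0.0062]
t 8.0 pos [0.4895 0.3543 0.2222] q [-0.842   0.2315  0.2027  1.6132 -0.0498  1.298   0.2283] F [ 1.2569 -0.5395 -0.3125] gw 86.4
slide [-224.4 -186.3   71.3] rot [ 0.004  -0.001   0.0219]
```

Take a look back at the box on the riser from an offset.

Call:
send_rows:
  motion:
    - {"claw": 1,"slide": [-40,-1,-18],"delta_rot": [0,0,0]}
    - {"claw": 1,"slide": [-80,-2,-36],"delta_rot": [0,0,0]}
    - {"claw": 1,"slide": [-110,-3,-48],"delta_rot": [0,0,0]}
    - {"claw": 1,"slide": [-110,-3,-48],"delta_rot": [0,0,0]}
    - {"claw": 1,"slide": [-110,-3,-48],"delta_rot": [0,0,0]}

```text
time: 8.5
position: [0.5714, 0.2768, 0.2667]
tool_rot: [-1.105, -2.941, -0.0]
ft_force: [-0.8, 0.0, -1.1]
grip_width: 1.003
grip_force: 0.0
```

```bash
python3 - <<'E'
from h import *
im=grab('wrist','w6');t=grab('top','t6')
u=proj(im,[.4375,.3975,.03])[0].astype(int); v=proj(t,[.4375,.3975,.03])[0].astype(int); print(u,v)
x0,y0=u-[70,65]; x0,y0=max(x0,0),max(y0,0)
a=cv2.resize(im['color'][y0:y0+130,x0:x0+140],(560,520),interpolation=cv2.INTER_CUBIC)
cv2.imwrite('pics/c6.png',a); print(x0,y0)
go([.538,.067,.15],48)
E
```

```text
[322  20] [233 239]
252 0
t 8.6 pos [0.5698 0.2787 0.266 ] q [-0.7127  0.2807  0.2697  1.4708 -0.076   1.4018  0.4159] F [0.2366 0.3299 0.2707] gw 87.2
slide [-114.9 -180.6  116. ] rot [-0.001  -0.0016  0.0183]
```

View pics/c6.png

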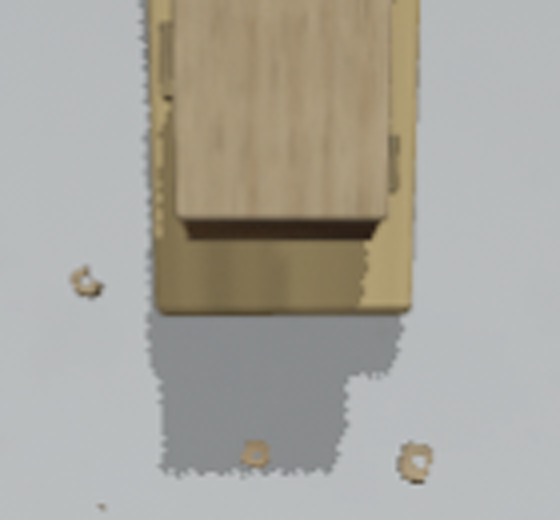

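```bash
python3 - <<'E'
from h import *
im=load('w6'); f=lambda c:np.array(c)/4+[252,0]-.4
L=atz(im,f([(177,217),(387,217)]),.055)[:,:2]; Q=atz(im,f([(156,312),(411,310)]),.015)[:,:2]
print(L,Q); d=Q[1]-Q[0]; print(np.linalg.norm(d),np.linalg.norm(L[1]-L[0]),[np.degrees(np.arctan2(*v[::-1])) for v in(d,L[1]-L[0])])
x=np.array([np.cos(np.radians(48.9)),np.sin(np.radians(48.9))]);y=np.array([x[1],-x[0]])
print('rel mid (x,y)',(L.mean(0)-Q.mean(0))@np.c_[x,y]*1000, 'riser c',Q.mean(0)-.06*y,'box c',L.mean(0)-.039*y)
E
```

```text
[[0.448  0.3497]
 [0.4855 0.3928]] [[0.456  0.3296]
 [0.5073 0.3893]]
0.07873991335182536 0.05712087545178383 [np.float64(49.3174031963118), np.float64(48.897531850141846)]
rel mid (x,y) [ -0.9204 -19.0405] riser c [0.4365 0.3989] box c [0.4373 0.3969]
```

The box sits square on the riser, within about 2 mm of centre. Next is the tin.

Call:
send_rows:
  motion:
    - {"claw": 1,"slide": [-21,-33,21],"delta_rot": [0,0,0]}
    - {"claw": 1,"slide": [-42,-66,42],"delta_rot": [0,0,0]}
    - {"claw": 1,"slide": [-64,-100,64],"delta_rot": [0,0,0]}
    - {"claw": 1,"slide": [-86,-135,86],"delta_rot": [0,0,0]}
    - {"claw": 1,"slide": [-106,-166,106],"delta_rot": [0,0,0]}

```text
time: 9.1
position: [0.5402, 0.0823, 0.1593]
tool_rot: [-1.098, -2.942, 0.001]
ft_force: [0.7, 0.0, 0.1]
grip_width: 1.001
grip_force: 0.0
```

Call:
send_rows:
  motion:
    - {"claw": 1,"slide": [-9,-15,10],"delta_rot": [0,0,0]}
    - {"claw": 1,"slide": [-9,-15,30],"delta_rot": [0,0,0]}
    - {"claw": 1,"slide": [-9,-15,50],"delta_rot": [0,0,0]}
    - {"claw": 1,"slide": [-9,-15,60],"delta_rot": [0,0,0]}
    - {"claw": 1,"slide": [-9,-15,60],"delta_rot": [0,0,0]}

```text
time: 9.6
position: [0.5372, 0.0665, 0.0991]
tool_rot: [-1.097, -2.94, 0.003]
ft_force: [-0.3, 0.6, 0.8]
grip_width: 1.001
grip_force: 0.0
```

```bash
python3 - <<'E'
from h import *
print(yaw());go([.538,.067,.026],49)
E
```

```text
49.063815055373205
t 9.6 pos [0.5372 0.0665 0.0991] q [-0.5061  0.2206  0.3729  1.9004 -0.0924  1.0409  0.762 ] F [-0.2544  0.6489  0.8006] gw 87.1
slide [-0.5  1.2 73.1] rot [-0.0028 -0.0023  0.0011]
```

Call:
send_rows:
  motion:
    - {"claw": 1,"slide": [0,0,30],"delta_rot": [0,0,0]}
    - {"claw": 1,"slide": [0,0,60],"delta_rot": [0,0,0]}
    - {"claw": 1,"slide": [0,0,73],"delta_rot": [0,0,0]}
    - {"claw": 1,"slide": [0,0,73],"delta_rot": [0,0,0]}
    - {"claw": -1,"slide": [0,0,73],"delta_rot": [0,0,0]}
  grip_force: 15

```text
time: 10.1
position: [0.5398, 0.0657, 0.029]
tool_rot: [1.101, 2.941, 0.001]
ft_force: [-0.2, -0.3, 0.7]
grip_width: 0.964
grip_force: 0.0
```

Call:
send_rows:
  motion:
    - {"claw": -1,"slide": [0,0,0],"delta_rot": [0,0,0]}
    - {"claw": -1,"slide": [0,0,0],"delta_rot": [0,0,0]}
    - {"claw": -1,"slide": [0,0,0],"delta_rot": [0,0,0]}
    - {"claw": -1,"slide": [0,0,0],"delta_rot": [0,0,0]}
    - {"claw": -1,"slide": [0,0,0],"delta_rot": [0,0,0]}

```text
time: 10.6
position: [0.5397, 0.0656, 0.0289]
tool_rot: [1.101, 2.941, 0.002]
ft_force: [-0.2, 1.0, 6.4]
grip_width: 0.735
grip_force: 15.0
```

Call:
send_rows:
  motion:
    - {"claw": -1,"slide": [0,0,-25],"delta_rot": [0,0,0]}
    - {"claw": -1,"slide": [0,0,-60],"delta_rot": [0,0,0]}
    - {"claw": -1,"slide": [0,0,-100],"delta_rot": [0,0,0]}
    - {"claw": -1,"slide": [0,0,-130],"delta_rot": [0,0,0]}
    - {"claw": -1,"slide": [0,0,-130],"delta_rot": [0,0,0]}

```text
time: 11.1
position: [0.5417, 0.0657, 0.1623]
tool_rot: [1.1, 2.936, 0.008]
ft_force: [0.8, -0.7, -1.3]
grip_width: 0.745
grip_force: 15.0
```

```bash
python3 - <<'E'
from h import *
print(yaw());go([.437,.397,.155],49)
E
```

```text
48.9202044482065
t 11.1 pos [0.5417 0.0657 0.1623] q [-0.5193  0.1526  0.3839  1.8376 -0.0636  1.1549  0.7397] F [ 0.8209 -0.6987 -1.3396] gw 64.8
slide [296.7 180.9   7.3] rot [ 0.007   0.0045 -0.0014]
```

Call:
send_rows:
  motion:
    - {"claw": -1,"slide": [37,23,0],"delta_rot": [0,0,0]}
    - {"claw": -1,"slide": [74,45,1],"delta_rot": [0,0,0]}
    - {"claw": -1,"slide": [111,68,2],"delta_rot": [0,0,0]}
    - {"claw": -1,"slide": [148,90,3],"delta_rot": [0,0,0]}
    - {"claw": -1,"slide": [185,113,4],"delta_rot": [0,0,0]}

```text
time: 11.6
position: [0.472, 0.273, 0.1523]
tool_rot: [-1.102, -2.941, 0.003]
ft_force: [0.7, 0.7, -1.0]
grip_width: 0.736
grip_force: 15.0
```

Call:
send_rows:
  motion:
    - {"claw": -1,"slide": [37,23,0],"delta_rot": [0,0,0]}
    - {"claw": -1,"slide": [74,45,1],"delta_rot": [0,0,0]}
    - {"claw": -1,"slide": [112,68,2],"delta_rot": [0,0,0]}
    - {"claw": -1,"slide": [112,68,3],"delta_rot": [0,0,0]}
    - {"claw": -1,"slide": [112,68,3],"delta_rot": [0,0,0]}

```text
time: 12.1
position: [0.4322, 0.3974, 0.1488]
tool_rot: [-1.097, -2.943, 0.005]
ft_force: [-0.1, -0.0, -0.8]
grip_width: 0.74
grip_force: 15.0
```

```bash
python3 - <<'E'
from h import *
im=grab('scene','s7'); u=proj(im,[.437,.397,.10])[0].astype(int);print(u)
x,y=u-[80,75]; cv2.imwrite('pics/c7.png',cv2.resize(im['color'][y:y+150,x:x+160],None,fx=4,fy=4,interpolation=cv2.INTER_CUBIC))
print(yaw());go([.437,.397,.084],49)
E
```

```text
[319 224]
48.95213678304384
t 12.15 pos [0.4334 0.3959 0.1492] q [-0.9051  0.2533  0.1382  1.735  -0.0367  1.1588  0.098 ] F [ 0.5871 -0.2279 -1.6768] gw 64.4
slide [-1.9  3.4 65.2] rot [-0.0031  0.0006 -0.0008]
```

View pics/c7.png

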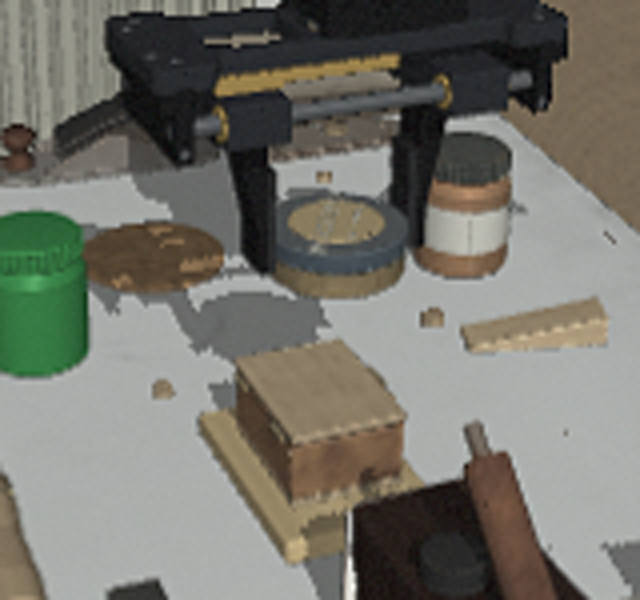

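The tin is held level but seems shifted towards the viewer (tool +x), with its disc at about crop (335,218). I'll measure the offset.

```bash
python3 - <<'E'
from h import *
im=load('s7'); s=ctrl.get_state(); p=s['position'];M=R.from_rotvec(s['tool_rot']).as_matrix()
# tin lid outline in crop -> ellipse of lid top: left(275,~235) right(409,~230) top 193; disc ends 288..383, 197..243
f=lambda c:np.array(c)/4+[239,149]-.4
z=p[2]-.0289+.024
for c in ([(336,220)],[(342,222)]):
    P=atz(im,f(c),z)[0]; print(P,((P-p)@M*1000).round(1))
print(proj(im,p+[0,0,-.02])*4-np.array([239,149])*4)
# check scene calib w/ box lid corners
print(atz(im,f([(237,365),(338,340),(407,414),(291,447)]),.055), atz(im,f([(237,365),(338,340),(407,414),(291,447)]),.055).mean(0))
E
```

```text
[0.4304 0.3978 0.1443] [ 3.5 -0.6  4.9]
[0.4271 0.3984 0.1443] [ 6.4 -2.2  4.9]
[[329.4133 245.3015]]
[[0.4813 0.3981 0.055 ]
 [0.4483 0.3527 0.055 ]
 [0.3899 0.4012 0.055 ]
 [0.4252 0.451  0.055 ]] [0.4362 0.4008 0.055 ]
```

Call:
send_rows:
  motion:
    - {"claw": -1,"slide": [-3,3,20],"delta_rot": [0,0,0]}
    - {"claw": -1,"slide": [-3,3,40],"delta_rot": [0,0,0]}
    - {"claw": -1,"slide": [-3,3,55],"delta_rot": [0,0,0]}
    - {"claw": -1,"slide": [-3,3,61],"delta_rot": [0,0,0]}
    - {"claw": -1,"slide": [-3,3,61],"delta_rot": [0,0,0]}

```text
time: 12.65
position: [0.438, 0.396, 0.0888]
tool_rot: [-1.103, -2.941, 0.003]
ft_force: [-0.2, -0.0, -1.5]
grip_width: 0.739
grip_force: 15.0
```

```bash
python3 - <<'E'
from h import *
print(yaw());go([.438,.396,.084],49)
E
```

```text
48.86383275321957
t 12.65 pos [0.438  0.396  0.0888] q [-0.8958  0.3198  0.136   1.7824 -0.049   1.0448  0.1109] F [-0.1867 -0.0192 -1.4898] gw 64.3
slide [-0.   0.   4.8] rot [-0.0022  0.0001 -0.0024]
```

Call:
send_rows:
  motion:
    - {"claw": -1,"slide": [0,0,2],"delta_rot": [0,0,0]}
    - {"claw": -1,"slide": [0,0,4],"delta_rot": [0,0,0]}
    - {"claw": -1,"slide": [0,0,5],"delta_rot": [0,0,0]}
    - {"claw": -1,"slide": [0,0,5],"delta_rot": [0,0,0]}

```text
time: 13.05
position: [0.4382, 0.3974, 0.0852]
tool_rot: [1.102, 2.942, 0.001]
ft_force: [-0.1, -0.3, -0.8]
grip_width: 0.738
grip_force: 15.0
```

Call:
send_rows:
  motion:
    - {"claw": 0.6,"slide": [0,0,0],"delta_rot": [0,0,0]}
    - {"claw": 0.75,"slide": [0,0,0],"delta_rot": [0,0,0]}
    - {"claw": 1,"slide": [0,0,0],"delta_rot": [0,0,0]}
    - {"claw": 1,"slide": [0,0,0],"delta_rot": [0,0,0]}
    - {"claw": 1,"slide": [0,0,0],"delta_rot": [0,0,0]}

```text
time: 13.55
position: [0.4382, 0.3972, 0.085]
tool_rot: [1.102, 2.942, 0.0]
ft_force: [-0.6, -0.4, 0.1]
grip_width: 0.976
grip_force: 0.0
```

Call:
send_rows:
  motion:
    - {"claw": 1,"slide": [0,0,-20],"delta_rot": [0,0,0]}
    - {"claw": 1,"slide": [0,0,-60],"delta_rot": [0,0,0]}
    - {"claw": 1,"slide": [-30,0,-100],"delta_rot": [0,0,0]}
    - {"claw": 1,"slide": [-70,0,-130],"delta_rot": [0,0,0]}
    - {"claw": 1,"slide": [-110,0,-160],"delta_rot": [0,0,0]}

```text
time: 14.05
position: [0.5217, 0.3246, 0.2469]
tool_rot: [1.099, 2.942, 0.002]
ft_force: [-0.3, 1.1, 0.3]
grip_width: 1.0
grip_force: 0.0
```

Call:
send_rows:
  motion:
    - {"claw": 1,"slide": [-25,0,-20],"delta_rot": [0,0,0]}
    - {"claw": 1,"slide": [-25,0,-20],"delta_rot": [0,0,0]}
    - {"claw": 1,"slide": [-25,0,-20],"delta_rot": [0,0,0]}
    - {"claw": 1,"slide": [-25,0,-20],"delta_rot": [0,0,0]}

```text
time: 14.45
position: [0.5383, 0.3097, 0.2636]
tool_rot: [-1.098, -2.941, 0.002]
ft_force: [-0.3, -0.1, -0.9]
grip_width: 1.002
grip_force: 0.0
```

```bash
python3 - <<'E'
from h import *
im=grab('wrist','w8');t=grab('top','t8')
u=proj(im,[.4375,.3975,.05])[0].astype(int); print(u)
x0,y0=np.maximum(u-[70,75],0)
cv2.imwrite('pics/c8.png',cv2.resize(im['color'][y0:y0+140,x0:x0+140],(560,560),interpolation=cv2.INTER_CUBIC)); print(x0,y0)
print(yaw());go([.465,.137,.15],49)
E
```

```text
[320  61]
250 0
49.086810478193925
t 14.55 pos [0.5382 0.3098 0.2635] q [-0.7496  0.252   0.2246  1.5073 -0.057   1.391   0.3352] F [ 0.5534 -0.2542  0.5631] gw 86.7
slide [ -58.  -178.3  113.8] rot [-0.002  -0.0013  0.0015]
```

View pics/c8.png

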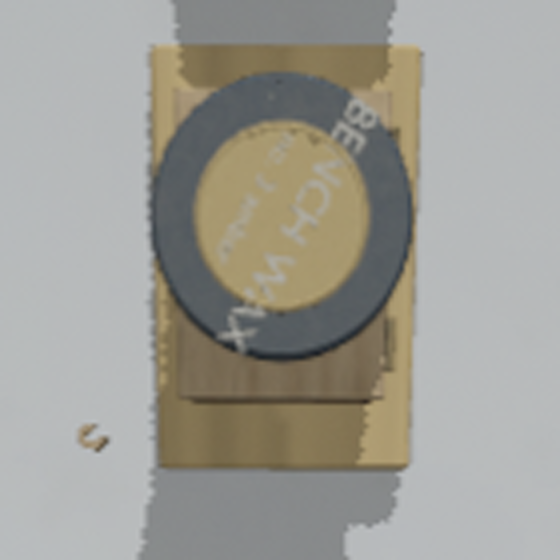

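```bash
python3 - <<'E'
from h import *
im=load('w8'); f=lambda c:np.array(c)/4+[250,0]-.4
x=np.array([np.cos(np.radians(48.9)),np.sin(np.radians(48.9))]);y=np.array([x[1],-x[0]]);B=np.c_[x,y]
tin=atz(im,f([(282,215),(153,215),(412,215),(282,72),(282,358)]),.077)[:,:2]@B*1000
box=atz(im,f([(180,398),(383,398),(176,90),(390,92)]),.055)[:,:2]@B*1000
ris=atz(im,f([(158,466),(409,466),(152,46),(420,47)]),.015)[:,:2]@B*1000
for n,v in(('tin',tin),('box',box),('ris',ris)): print(n,v.mean(0),'\n',v)
E
```

```text
tin [586.4979  65.4479] 
 [[586.448   65.0864]
 [553.8588  65.1808]
 [619.277   64.9521]
 [586.2897  32.883 ]
 [586.6159  99.1371]]
box [586.5711  69.3554] 
 [[558.1476 107.8662]
 [614.9644 107.6527]
 [558.4367  30.8096]
 [614.7359  31.0932]]
ris [587.39    67.0926] 
 [[547.6093 126.0721]
 [627.0579 125.7642]
 [548.4865   8.2668]
 [626.4063   8.2673]]
```

The tin sits 3.4 mm from the box's centre along its length, so I'll regrip it and shift it.

Call:
send_rows:
  motion:
    - {"claw": 1,"slide": [40,0,10],"delta_rot": [0,0,0]}
    - {"claw": 1,"slide": [80,0,40],"delta_rot": [0,0,0]}
    - {"claw": 1,"slide": [115,0,75],"delta_rot": [0,0,0]}
    - {"claw": 1,"slide": [135,0,110],"delta_rot": [0,0,0]}
    - {"claw": 1,"slide": [135,0,130],"delta_rot": [0,0,0]}

```text
time: 15.05
position: [0.4316, 0.4002, 0.131]
tool_rot: [-1.087, -2.942, 0.006]
ft_force: [1.0, 0.6, 0.4]
grip_width: 0.999
grip_force: 0.0
```

Call:
send_rows:
  motion:
    - {"claw": 1,"slide": [0,0,20],"delta_rot": [0,0,0]}
    - {"claw": 1,"slide": [0,0,40],"delta_rot": [0,0,0]}
    - {"claw": 1,"slide": [0,0,50],"delta_rot": [0,0,0]}
    - {"claw": 1,"slide": [0,0,50],"delta_rot": [0,0,0]}
    - {"claw": -1,"slide": [0,0,50],"delta_rot": [0,0,0]}

```text
time: 15.55
position: [0.438, 0.3977, 0.0853]
tool_rot: [1.101, 2.942, 0.001]
ft_force: [-0.0, 0.2, 0.3]
grip_width: 0.964
grip_force: 0.0
```

Call:
send_rows:
  motion:
    - {"claw": -1,"slide": [0,0,0],"delta_rot": [0,0,0]}
    - {"claw": -1,"slide": [0,0,0],"delta_rot": [0,0,0]}
    - {"claw": -1,"slide": [0,0,0],"delta_rot": [0,0,0]}
    - {"claw": -1,"slide": [0,0,0],"delta_rot": [0,0,0]}
    - {"claw": -1,"slide": [0,0,0],"delta_rot": [0,0,0]}

```text
time: 16.05
position: [0.4386, 0.3976, 0.0858]
tool_rot: [1.102, 2.941, 0.002]
ft_force: [0.2, 0.5, 4.2]
grip_width: 0.74
grip_force: 15.0
```

Call:
send_rows:
  motion:
    - {"claw": -1,"slide": [0,0,-3],"delta_rot": [0,0,0]}
    - {"claw": -1,"slide": [-1.7,0,-4],"delta_rot": [0,0,0]}
    - {"claw": -1,"slide": [-3.4,0,-4],"delta_rot": [0,0,0]}
    - {"claw": -1,"slide": [-3.4,0,-4],"delta_rot": [0,0,0]}
    - {"claw": -1,"slide": [-3.4,0,-2],"delta_rot": [0,0,0]}

```text
time: 16.55
position: [0.4408, 0.3949, 0.0868]
tool_rot: [1.102, 2.942, 0.0]
ft_force: [-0.1, -0.7, -1.3]
grip_width: 0.732
grip_force: 15.0
```

Call:
send_rows:
  motion:
    - {"claw": -1,"slide": [0,0,2],"delta_rot": [0,0,0]}
    - {"claw": -1,"slide": [0,0,2.3],"delta_rot": [0,0,0]}
    - {"claw": 0.6,"slide": [0,0,2.3],"delta_rot": [0,0,0]}
    - {"claw": 0.75,"slide": [0,0,2.3],"delta_rot": [0,0,0]}
    - {"claw": 1,"slide": [0,0,2.3],"delta_rot": [0,0,0]}

```text
time: 17.05
position: [0.4406, 0.3951, 0.0844]
tool_rot: [1.102, 2.942, 0.0]
ft_force: [-0.6, 0.8, 0.5]
grip_width: 0.887
grip_force: 0.0
```

Call:
send_rows:
  motion:
    - {"claw": 1,"slide": [0,0,0],"delta_rot": [0,0,0]}
    - {"claw": 1,"slide": [0,0,0],"delta_rot": [0,0,0]}
    - {"claw": 1,"slide": [0,0,-30],"delta_rot": [0,0,0]}
    - {"claw": 1,"slide": [0,0,-70],"delta_rot": [0,0,0]}
    - {"claw": 1,"slide": [-20,0,-110],"delta_rot": [0,0,0]}

```text
time: 17.55
position: [0.453, 0.3841, 0.1952]
tool_rot: [-1.093, -2.942, 0.001]
ft_force: [0.1, 1.3, 0.1]
grip_width: 1.0
grip_force: 0.0
```

Call:
send_rows:
  motion:
    - {"claw": 1,"slide": [-40,0,-20],"delta_rot": [0,0,0]}
    - {"claw": 1,"slide": [-80,0,-50],"delta_rot": [0,0,0]}
    - {"claw": 1,"slide": [-110,0,-70],"delta_rot": [0,0,0]}
    - {"claw": 1,"slide": [-110,0,-70],"delta_rot": [0,0,0]}
    - {"claw": 1,"slide": [-110,0,-70],"delta_rot": [0,0,0]}

```text
time: 18.05
position: [0.5391, 0.3091, 0.2648]
tool_rot: [-1.105, -2.941, -0.001]
ft_force: [-0.4, 1.0, -0.6]
grip_width: 0.997
grip_force: 0.0
```

```bash
python3 - <<'E'
from h import *
im=grab('wrist','w9'); x=np.array([np.cos(np.radians(48.9)),np.sin(np.radians(48.9))]);y=np.array([x[1],-x[0]]);B=np.c_[x,y]
u=proj(im,[.4375,.3975,.08])[0]; x0,y0=(np.maximum(u-[60,60],0)).astype(int); c=im['color'][y0:y0+125,x0:x0+120].astype(int)
m=((c[...,0]-c[...,2]>5)&(c.max(2)<125)).astype('u1'); n,l,st,cc=cv2.connectedComponentsWithStats(m)
i=1+np.argmax(st[1:,4]); h=cv2.convexHull(np.argwhere(l==i)[:,::-1].astype('f4')); e=cv2.fitEllipse(h); print(e,st[i],x0,y0)
print('tin',atz(im,[np.array(e[0])+[x0,y0]],.077)[0,:2]@B*1000)
cv2.imwrite('pics/c9.png',cv2.resize(im['color'][y0:y0+125,x0:x0+120],None,fx=4,fy=4,interpolation=cv2.INTER_CUBIC))
print(yaw());go([.465,.137,.15],49)
E
```

```text
((55.385459899902344, 53.07141876220703), (55.14040756225586, 66.74127197265625), 22.41264533996582) [ 27  21  50  66 913] 259 0
tin [581.7792  65.9078]
48.97045212848698
t 18.1 pos [0.5378 0.3103 0.2638] q [-0.7506  0.2507  0.2247  1.5083 -0.0572  1.3902  0.3323] F [-0.7857  1.3854 -0.3421] gw 87.1
slide [ -58.9 -178.4  113.9] rot [-0.0008 -0.0013 -0.0005]
```

View pics/c9.png

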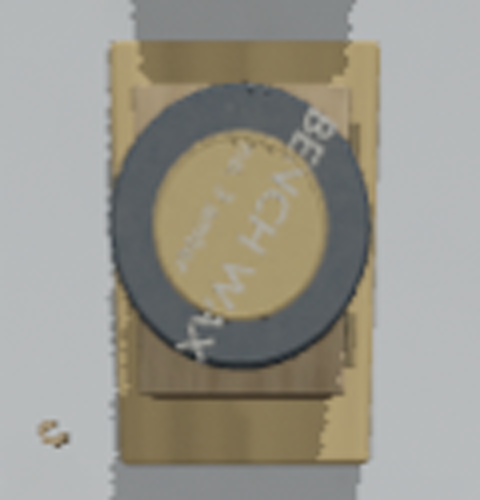

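The tin is now centred (crop outline y 82–367, lid to 393). The jar is next: the amber jar with white label and dark cap, not the green one.

Call:
send_rows:
  motion:
    - {"claw": 1,"slide": [-13,-38,24],"delta_rot": [0,0,0]}
    - {"claw": 1,"slide": [-26,-76,48],"delta_rot": [0,0,0]}
    - {"claw": 1,"slide": [-39,-114,72],"delta_rot": [0,0,0]}
    - {"claw": 1,"slide": [-52,-152,96],"delta_rot": [0,0,0]}
    - {"claw": 1,"slide": [-59,-178,114],"delta_rot": [0,0,0]}

```text
time: 18.6
position: [0.463, 0.1351, 0.1479]
tool_rot: [-1.099, -2.94, 0.004]
ft_force: [0.7, 0.3, 0.2]
grip_width: 0.995
grip_force: 0.0
```

Call:
send_rows:
  motion:
    - {"claw": 1,"slide": [0,0,0],"delta_rot": [0,0,0]}
    - {"claw": 1,"slide": [0,0,0],"delta_rot": [0,0,0]}
    - {"claw": 1,"slide": [0,0,0],"delta_rot": [0,0,0]}

```text
time: 18.9
position: [0.4664, 0.1387, 0.151]
tool_rot: [1.097, 2.943, 0.002]
ft_force: [0.4, 0.4, -0.1]
grip_width: 1.001
grip_force: 0.0
```

```bash
python3 - <<'E'
from h import *
print(yaw());go([.4655,.1375,.045],49)
E
```

```text
49.09952400418222
t 18.9 pos [0.4664 0.1387 0.151 ] q [-0.6347  0.0386  0.2988  1.9758 -0.0132  1.1278  0.5265] F [ 0.3813  0.4061 -0.1316] gw 87.1
slide [ -0.1  -1.7 106. ] rot [0.0013 0.0001 0.0017]
```

Call:
send_rows:
  motion:
    - {"claw": 1,"slide": [0,-1,30],"delta_rot": [0,0,0]}
    - {"claw": 1,"slide": [0,-1,60],"delta_rot": [0,0,0]}
    - {"claw": 1,"slide": [0,-1,90],"delta_rot": [0,0,0]}
    - {"claw": 1,"slide": [0,-1,106],"delta_rot": [0,0,0]}
    - {"claw": 1,"slide": [0,-1,106],"delta_rot": [0,0,0]}

```text
time: 19.4
position: [0.4642, 0.1369, 0.0427]
tool_rot: [-1.097, -2.941, 0.004]
ft_force: [-1.1, 0.1, -0.0]
grip_width: 1.0
grip_force: 0.0
```

Call:
send_rows:
  motion:
    - {"claw": -1,"slide": [0,0,0],"delta_rot": [0,0,0]}
    - {"claw": -1,"slide": [0,0,0],"delta_rot": [0,0,0]}
    - {"claw": -1,"slide": [0,0,0],"delta_rot": [0,0,0]}
    - {"claw": -1,"slide": [0,0,0],"delta_rot": [0,0,0]}
    - {"claw": -1,"slide": [0,0,0],"delta_rot": [0,0,0]}
  grip_force: 20

```text
time: 19.9
position: [0.4662, 0.1363, 0.0453]
tool_rot: [1.102, 2.941, 0.003]
ft_force: [-0.7, 1.0, 1.9]
grip_width: 0.651
grip_force: 20.0
```

```bash
python3 - <<'E'
from h import *
print(yaw());go([.4655,.1375,.16],49); grab('scene','s10')
E
```

```text
48.93277131165363
t 19.9 pos [0.4662 0.1363 0.0453] q [-0.6186  0.1761  0.3008  2.0735 -0.067   0.8989  0.5735] F [-0.6851  1.0145  1.8794] gw 56.7
slide [   1.3    0.6 -114.7] rot [ 0.0019  0.0005 -0.0012]
```

Call:
send_rows:
  motion:
    - {"claw": -1,"slide": [0,0,-20],"delta_rot": [0,0,0]}
    - {"claw": -1,"slide": [0,0,-55],"delta_rot": [0,0,0]}
    - {"claw": -1,"slide": [0,0,-90],"delta_rot": [0,0,0]}
    - {"claw": -1,"slide": [0,0,-105],"delta_rot": [0,0,0]}
    - {"claw": -1,"slide": [0,0,-105],"delta_rot": [0,0,0]}

```text
time: 20.45
position: [0.4671, 0.1363, 0.1519]
tool_rot: [1.101, 2.939, 0.006]
ft_force: [-0.0, -1.1, -1.4]
grip_width: 0.651
grip_force: 20.0
```

```bash
python3 - <<'E'
from h import *
print(yaw());go([.633,.2275,.12],49)
E
```

```text
48.92120115778902
t 20.45 pos [0.4671 0.1363 0.1519] q [-0.6361  0.0345  0.305   1.9778 -0.0123  1.1259  0.5278] F [-0.0473 -1.1028 -1.3528] gw 56.7
slide [-65.1 177.6  32.9] rot [ 0.0047  0.0019 -0.0014]
```

Call:
send_rows:
  motion:
    - {"claw": -1,"slide": [-14,39,4],"delta_rot": [0,0,0]}
    - {"claw": -1,"slide": [-28,78,8],"delta_rot": [0,0,0]}
    - {"claw": -1,"slide": [-42,117,14],"delta_rot": [0,0,0]}
    - {"claw": -1,"slide": [-56,154,20],"delta_rot": [0,0,0]}
    - {"claw": -1,"slide": [-65,178,32],"delta_rot": [0,0,0]}

```text
time: 20.95
position: [0.633, 0.2288, 0.1154]
tool_rot: [-1.101, -2.942, 0.001]
ft_force: [-0.0, 0.1, -1.2]
grip_width: 0.648
grip_force: 20.0
```

Call:
send_rows:
  motion:
    - {"claw": -1,"slide": [0,0,20],"delta_rot": [0,0,0]}
    - {"claw": -1,"slide": [0,0,40],"delta_rot": [0,0,0]}
    - {"claw": -1,"slide": [0,0,58],"delta_rot": [0,0,0]}
    - {"claw": -1,"slide": [0,0,58],"delta_rot": [0,0,0]}
    - {"claw": -1,"slide": [0,0,58],"delta_rot": [0,0,0]}

```text
time: 21.45
position: [0.6306, 0.2269, 0.0581]
tool_rot: [-1.102, -2.94, 0.003]
ft_force: [-0.4, -0.3, -1.5]
grip_width: 0.653
grip_force: 20.0
```

```bash
python3 - <<'E'
from h import *
im=grab('top','t11');print(yaw());go([.633,.2275,.0515],49)
s=grab('scene','s11'); 
a=im['color'][105:205,235:365]; b=s['color'][170:270,190:330]
cv2.imwrite('pics/c11.png',np.hstack([cv2.resize(a,(390,300),interpolation=cv2.INTER_CUBIC),cv2.resize(b,(410,300),interpolation=cv2.INTER_CUBIC)]))
E
```

```text
48.924882599736726
t 21.5 pos [0.6315 0.2272 0.0594] q [-0.6014  0.5123  0.2842  1.596  -0.1584  1.0564  0.5803] F [ 0.5608  0.7974 -1.4831] gw 56.7
slide [-1.   1.2  7.9] rot [-0.0004 -0.     -0.0013]
```

View pics/c11.png

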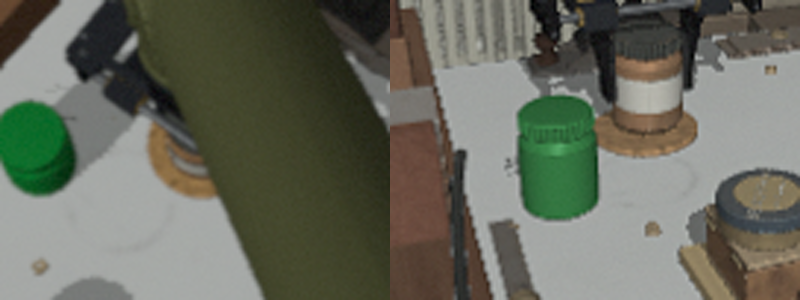

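The jar is held just over the coaster's middle, clear of the green decoy. Lower and release.

Call:
send_rows:
  motion:
    - {"claw": -1,"slide": [-1,1,4],"delta_rot": [0,0,0]}
    - {"claw": -1,"slide": [-1,1,7],"delta_rot": [0,0,0]}
    - {"claw": -1,"slide": [-1,1,8],"delta_rot": [0,0,0]}
    - {"claw": -1,"slide": [-1,1,8.5],"delta_rot": [0,0,0]}
    - {"claw": -1,"slide": [-1,1,8.5],"delta_rot": [0,0,0]}

```text
time: 22.05
position: [0.6329, 0.2275, 0.0514]
tool_rot: [-1.102, -2.942, -0.0]
ft_force: [-1.3, -0.2, 0.3]
grip_width: 0.65
grip_force: 20.0
```

Call:
send_rows:
  motion:
    - {"claw": 0.45,"slide": [0,0,0],"delta_rot": [0,0,0]}
    - {"claw": 0.65,"slide": [0,0,0],"delta_rot": [0,0,0]}
    - {"claw": 1,"slide": [0,0,0],"delta_rot": [0,0,0]}
    - {"claw": 1,"slide": [0,0,0],"delta_rot": [0,0,0]}
    - {"claw": 1,"slide": [0,0,0],"delta_rot": [0,0,0]}

```text
time: 22.55
position: [0.633, 0.2275, 0.0511]
tool_rot: [1.102, 2.942, 0.0]
ft_force: [-0.9, -0.6, -0.4]
grip_width: 0.968
grip_force: 0.0
```

Call:
send_rows:
  motion:
    - {"claw": 1,"slide": [0,0,-30],"delta_rot": [0,0,0]}
    - {"claw": 1,"slide": [0,0,-70],"delta_rot": [0,0,0]}
    - {"claw": 1,"slide": [0,0,-110],"delta_rot": [0,0,0]}
    - {"claw": 1,"slide": [0,0,-110],"delta_rot": [0,0,0]}

```text
time: 22.95
position: [0.6368, 0.2285, 0.1684]
tool_rot: [1.099, 2.934, 0.013]
ft_force: [0.7, 0.1, 0.6]
grip_width: 1.002
grip_force: 0.0
```

```bash
python3 - <<'E'
from h import *
print(yaw());go([.391,.2113,.10],126)
im=load('w4'); 
E
```

```text
48.91914630544117
t 22.95 pos [0.6368 0.2285 0.1684] q [-0.614   0.4169  0.304   1.4977 -0.1297  1.2347  0.5607] F [0.7467 0.085  0.5638] gw 87.2
slide [ 174.3 -175.2   65.6] rot [ 0.0057  0.0117 -1.3453]
```

The jar is placed. Next is the wedge, with the closing axis at 126°. At the drop-off the gripper's body (±95 mm along the riser–coaster line) comes close to the tin and jar. I'll therefore grip high on the wedge and release about 3–4 mm above the bench, so the body's underside stays above the tin top.

Call:
send_rows:
  motion:
    - {"claw": 1,"slide": [20,-20,0],"delta_rot": [0,0,-0.145]}
    - {"claw": 1,"slide": [40,-40,0],"delta_rot": [0,0,-0.29]}
    - {"claw": 1,"slide": [60,-60,5],"delta_rot": [0,0,-0.435]}
    - {"claw": 1,"slide": [80,-80,10],"delta_rot": [0,0,-0.58]}
    - {"claw": 1,"slide": [100,-100,20],"delta_rot": [0,0,-0.725]}

```text
time: 23.45
position: [0.4911, 0.2178, 0.1413]
tool_rot: [-0.022, 3.14, 0.001]
ft_force: [1.0, 0.6, 1.0]
grip_width: 0.999
grip_force: 0.0
```

```bash
python3 - <<'E'
from h import *
print(yaw());go([.391,.2113,.10],125.5)
E
```

```text
90.8109456364479
t 23.45 pos [0.4911 0.2178 0.1413] q [-0.6307  0.1569  0.1788  1.8681 -0.031   1.1177  1.1444] F [1.0186 0.6282 0.9815] gw 86.9
slide [100.2  -5.1  41.1] rot [ 0.0003  0.0016 -0.6054]
```

Call:
send_rows:
  motion:
    - {"claw": 1,"slide": [20,-1,0],"delta_rot": [0,0,-0.125]}
    - {"claw": 1,"slide": [40,-2,5],"delta_rot": [0,0,-0.25]}
    - {"claw": 1,"slide": [60,-3,15],"delta_rot": [0,0,-0.375]}
    - {"claw": 1,"slide": [80,-4,25],"delta_rot": [0,0,-0.5]}
    - {"claw": 1,"slide": [100,-5,30],"delta_rot": [0,0,-0.605]}

```text
time: 23.95
position: [0.3906, 0.2115, 0.1101]
tool_rot: [0.955, -2.992, 0.0]
ft_force: [-0.2, 0.5, -0.3]
grip_width: 1.0
grip_force: 0.0
```

Call:
send_rows:
  motion:
    - {"claw": 1,"slide": [0,0,10],"delta_rot": [0,0,0]}
    - {"claw": 1,"slide": [0,0,10],"delta_rot": [0,0,0]}
    - {"claw": 1,"slide": [0,0,10],"delta_rot": [0,0,0]}

```text
time: 24.25
position: [0.3929, 0.2119, 0.1011]
tool_rot: [-0.945, 2.995, -0.0]
ft_force: [-0.1, -0.7, -0.5]
grip_width: 1.001
grip_force: 0.0
```

```bash
python3 - <<'E'
from h import *
print(yaw());go([.391,.2113,.0285],125.5)
E
```

```text
125.01892802676957
t 24.25 pos [0.3929 0.2119 0.1011] q [-0.6569  0.0153  0.1033  2.1085 -0.0015  1.0173  1.6292] F [-0.0795 -0.7307 -0.474 ] gw 87.1
slide [ 1.9  0.6 72.6] rot [-0.0003  0.0006 -0.0084]
```

Call:
send_rows:
  motion:
    - {"claw": 1,"slide": [1,0,30],"delta_rot": [0,0,-0.006]}
    - {"claw": 1,"slide": [1,0,60],"delta_rot": [0,0,-0.006]}
    - {"claw": 1,"slide": [1,0,72],"delta_rot": [0,0,-0.006]}
    - {"claw": 1,"slide": [1,0,72],"delta_rot": [0,0,-0.006]}
    - {"claw": 1,"slide": [1,0,72],"delta_rot": [0,0,-0.006]}

```text
time: 24.75
position: [0.3921, 0.2117, 0.0299]
tool_rot: [-0.956, 2.991, 0.0]
ft_force: [0.2, -0.3, 0.6]
grip_width: 0.999
grip_force: 0.0
```

```bash
python3 - <<'E'
from h import *
print(yaw());go([.391,.2113,.0280],125.5)
E
```

```text
125.43759613996394
t 24.75 pos [0.3921 0.2117 0.0299] q [-0.6543  0.1215  0.104   2.1677 -0.0166  0.8519  1.6492] F [ 0.1515 -0.2659  0.5877] gw 86.9
slide [1.1 0.3 1.9] rot [-0.0002  0.0012 -0.0011]
```

Call:
send_rows:
  motion:
    - {"claw": -1,"slide": [1,0,2],"delta_rot": [0,0,0]}
    - {"claw": -1,"slide": [1,0,2],"delta_rot": [0,0,0]}
    - {"claw": -1,"slide": [1,0,2],"delta_rot": [0,0,0]}
    - {"claw": -1,"slide": [1,0,2],"delta_rot": [0,0,0]}
    - {"claw": -1,"slide": [1,0,2],"delta_rot": [0,0,0]}
  grip_force: 15

```text
time: 25.25
position: [0.3904, 0.2109, 0.0273]
tool_rot: [-0.957, 2.992, 0.0]
ft_force: [0.4, 0.2, 0.3]
grip_width: 0.627
grip_force: 0.0
```

Call:
send_rows:
  motion:
    - {"claw": -1,"slide": [0,0,0],"delta_rot": [0,0,0]}
    - {"claw": -1,"slide": [0,0,0],"delta_rot": [0,0,0]}
    - {"claw": -1,"slide": [0,0,0],"delta_rot": [0,0,0]}
    - {"claw": -1,"slide": [0,0,0],"delta_rot": [0,0,0]}
    - {"claw": -1,"slide": [0,0,0],"delta_rot": [0,0,0]}

```text
time: 25.75
position: [0.3902, 0.2108, 0.027]
tool_rot: [0.957, -2.992, -0.0]
ft_force: [-0.9, 0.6, 0.0]
grip_width: 0.3
grip_force: 15.0
```

Call:
send_rows:
  motion:
    - {"claw": -1,"slide": [0,0,-20],"delta_rot": [0,0,0]}
    - {"claw": -1,"slide": [0,0,-60],"delta_rot": [0,0,0]}
    - {"claw": -1,"slide": [0,0,-100],"delta_rot": [0,0,0]}
    - {"claw": -1,"slide": [0,0,-130],"delta_rot": [0,0,0]}
    - {"claw": -1,"slide": [0,0,-130],"delta_rot": [0,0,0]}

```text
time: 26.25
position: [0.3929, 0.2124, 0.1615]
tool_rot: [-0.955, 2.984, 0.004]
ft_force: [-0.1, 1.1, -0.5]
grip_width: 0.297
grip_force: 15.0
```

```bash
python3 - <<'E'
from h import *
print(yaw());go([.535,.313,.14],138.9)
E
```

```text
125.4753301357809
t 26.25 pos [0.3929 0.2124 0.1615] q [-0.6601 -0.06    0.1021  2.0483  0.0063  1.1441  1.6292] F [-0.122   1.1265 -0.5016] gw 25.8
slide [-173.9   -0.5   23. ] rot [-0.0012  0.0088 -0.2343]
```

Call:
send_rows:
  motion:
    - {"claw": -1,"slide": [-40,0,0],"delta_rot": [0,0,-0.06]}
    - {"claw": -1,"slide": [-80,0,5],"delta_rot": [0,0,-0.12]}
    - {"claw": -1,"slide": [-120,0,10],"delta_rot": [0,0,-0.18]}
    - {"claw": -1,"slide": [-160,0,15],"delta_rot": [0,0,-0.234]}
    - {"claw": -1,"slide": [-174,0,22],"delta_rot": [0,0,-0.234]}

```text
time: 26.75
position: [0.534, 0.3137, 0.1333]
tool_rot: [-1.303, 2.858, 0.0]
ft_force: [0.3, 0.4, -1.1]
grip_width: 0.294
grip_force: 15.0
```

Call:
send_rows:
  motion:
    - {"claw": -1,"slide": [0,0,15],"delta_rot": [0,0,0]}
    - {"claw": -1,"slide": [0,0,30],"delta_rot": [0,0,0]}
    - {"claw": -1,"slide": [0,0,40],"delta_rot": [0,0,0]}
    - {"claw": -1,"slide": [0,0,40],"delta_rot": [0,0,0]}
    - {"claw": -1,"slide": [0,0,40],"delta_rot": [0,0,0]}

```text
time: 27.25
position: [0.5315, 0.3113, 0.0951]
tool_rot: [1.299, -2.86, 0.0]
ft_force: [0.8, 0.4, -0.1]
grip_width: 0.292
grip_force: 15.0
```

```bash
python3 - <<'E'
from h import *
print(yaw());go([.536,.312,.031],138.9)
E
```

```text
138.87145486686734
t 27.25 pos [0.5315 0.3113 0.0951] q [-0.6561  0.36    0.1007  1.7126 -0.0404  1.0712  1.8813] F [ 0.822   0.3648 -0.137 ] gw 25.4
slide [-3.5 -3.  64.1] rot [ 0.0001 -0.0003 -0.0005]
```

Call:
send_rows:
  motion:
    - {"claw": -1,"slide": [-3.5,-3,15],"delta_rot": [0,0,0]}
    - {"claw": -1,"slide": [-3.5,-3,30],"delta_rot": [0,0,0]}
    - {"claw": -1,"slide": [-3.5,-3,45],"delta_rot": [0,0,0]}
    - {"claw": -1,"slide": [-3.5,-3,45],"delta_rot": [0,0,0]}
    - {"claw": -1,"slide": [-3.5,-3,45],"delta_rot": [0,0,0]}

```text
time: 27.75
position: [0.536, 0.3122, 0.0491]
tool_rot: [1.299, -2.858, 0.0]
ft_force: [0.7, 0.0, -0.6]
grip_width: 0.294
grip_force: 15.0
```

```bash
python3 - <<'E'
from h import *
print(yaw());go([.536,.312,.031],138.9)
im=grab('scene','s12');u=proj(im,[.535,.313,.05])[0].astype(int);x,y=u-[100,75];print(x,y)
cv2.imwrite('pics/c12.png',cv2.resize(im['color'][y:y+150,x:x+200],None,fx=4,fy=4,interpolation=cv2.INTER_CUBIC))
E
```

```text
138.88957364826095
t 27.75 pos [0.536  0.3122 0.0491] q [-0.6502  0.4203  0.098   1.7329 -0.0476  0.9924  1.8895] F [ 0.7347  0.0284 -0.6178] gw 25.6
slide [ 0.1 -0.1 18.1] rot [ 0.0005 -0.0016 -0.0002]
194 143
```

View pics/c12.png

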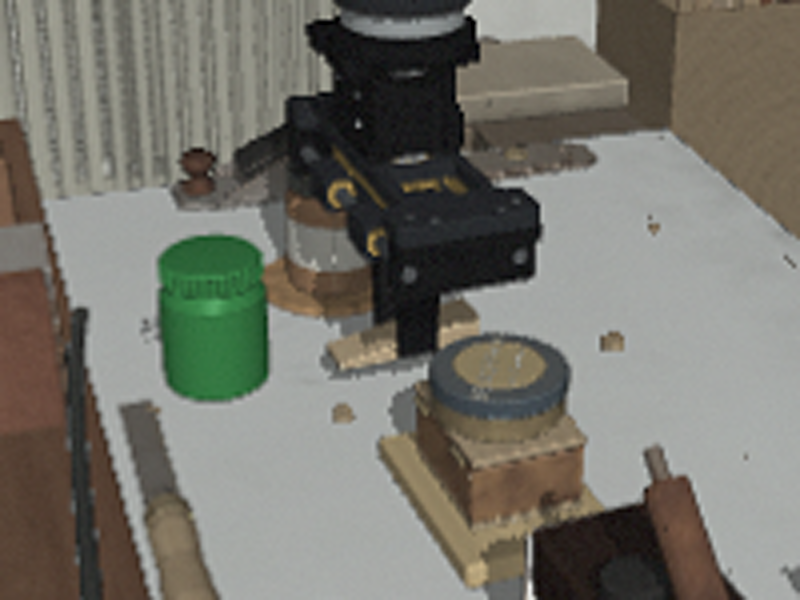

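The wedge is held level and the gripper's end block is near but clear of the tin. Lower gently.

Call:
send_rows:
  motion:
    - {"claw": -1,"slide": [0,0,5],"delta_rot": [0,0,0]}
    - {"claw": -1,"slide": [0,0,10],"delta_rot": [0,0,0]}
    - {"claw": -1,"slide": [0,0,14],"delta_rot": [0,0,0]}
    - {"claw": -1,"slide": [0,0,14],"delta_rot": [0,0,0]}

```text
time: 28.2
position: [0.536, 0.3122, 0.0353]
tool_rot: [1.3, -2.859, 0.0]
ft_force: [0.5, -1.0, -0.6]
grip_width: 0.294
grip_force: 15.0
```

Call:
send_rows:
  motion:
    - {"claw": -1,"slide": [0,0,2],"delta_rot": [0,0,0]}
    - {"claw": -1,"slide": [0,0,4],"delta_rot": [0,0,0]}
    - {"claw": -1,"slide": [0,0,5],"delta_rot": [0,0,0]}
    - {"claw": -1,"slide": [0,0,5],"delta_rot": [0,0,0]}
    - {"claw": -1,"slide": [0,0,5],"delta_rot": [0,0,0]}

```text
time: 28.7
position: [0.5366, 0.3125, 0.0311]
tool_rot: [-1.3, 2.86, 0.0]
ft_force: [0.8, -0.0, -0.4]
grip_width: 0.295
grip_force: 15.0
```

Call:
send_rows:
  motion:
    - {"claw": -1,"slide": [0,0,1],"delta_rot": [0,0,0]}
    - {"claw": -1,"slide": [0,0,2],"delta_rot": [0,0,0]}
    - {"claw": -1,"slide": [0,0,2],"delta_rot": [0,0,0]}

```text
time: 29.0
position: [0.5364, 0.3124, 0.0289]
tool_rot: [1.3, -2.86, -0.0]
ft_force: [0.3, 0.0, -0.8]
grip_width: 0.299
grip_force: 15.0
```

Call:
send_rows:
  motion:
    - {"claw": -0.2,"slide": [0,0,0],"delta_rot": [0,0,0]}
    - {"claw": -0.2,"slide": [0,0,0],"delta_rot": [0,0,0]}
    - {"claw": 0,"slide": [0,0,0],"delta_rot": [0,0,0]}
    - {"claw": 0,"slide": [0,0,0],"delta_rot": [0,0,0]}
    - {"claw": 0,"slide": [0,0,0],"delta_rot": [0,0,0]}

```text
time: 29.5
position: [0.5366, 0.3125, 0.0292]
tool_rot: [-1.3, 2.86, 0.0]
ft_force: [0.3, 0.1, 0.2]
grip_width: 0.49
grip_force: 0.0
```

Call:
send_rows:
  motion:
    - {"claw": 0,"slide": [0,0,-15],"delta_rot": [0,0,0]}
    - {"claw": 0,"slide": [0,0,-45],"delta_rot": [0,0,0]}
    - {"claw": 0,"slide": [0,0,-85],"delta_rot": [0,0,0]}
    - {"claw": 0,"slide": [0,0,-130],"delta_rot": [0,0,0]}
    - {"claw": 0,"slide": [-30,0,-170],"delta_rot": [0,0,0]}

```text
time: 30.0
position: [0.5558, 0.3322, 0.2028]
tool_rot: [1.296, -2.862, 0.002]
ft_force: [0.6, -0.1, 0.1]
grip_width: 0.499
grip_force: 0.0
```

```bash
python3 - <<'E'
from h import *
print(yaw());go([.66,.41,.28],138.9)
E
```

```text
138.71715205938213
t 30.0 pos [0.5558 0.3322 0.2028] q [-0.6655  0.3346  0.1076  1.5191 -0.0357  1.2901  1.8672] F [ 0.6402 -0.0868  0.0902] gw 43.4
slide [-127.2  -27.   -77.3] rot [-0.0009 -0.0005 -0.0032]
```

Call:
send_rows:
  motion:
    - {"claw": 0,"slide": [0,0,-40],"delta_rot": [0,0,0]}
    - {"claw": 0,"slide": [-20,0,-77],"delta_rot": [0,0,0]}
    - {"claw": 0,"slide": [-60,0,-77],"delta_rot": [0,0,0]}
    - {"claw": 0,"slide": [-100,0,-77],"delta_rot": [0,0,0]}
    - {"claw": 0,"slide": [-125,0,-77],"delta_rot": [0,0,0]}

```text
time: 30.5
position: [0.6391, 0.4314, 0.2774]
tool_rot: [-1.301, 2.858, 0.002]
ft_force: [-0.3, 0.5, -0.6]
grip_width: 0.498
grip_force: 0.0
```

Call:
send_rows:
  motion:
    - {"claw": 0,"slide": [0,0,0],"delta_rot": [0,0,0]}
    - {"claw": 0,"slide": [0,0,0],"delta_rot": [0,0,0]}
    - {"claw": 0,"slide": [0,0,0],"delta_rot": [0,0,0]}

```text
time: 30.8
position: [0.6383, 0.4281, 0.2772]
tool_rot: [-1.298, 2.86, -0.001]
ft_force: [-0.1, 0.5, 0.4]
grip_width: 0.499
grip_force: 0.0
```

```bash
python3 - <<'E'
from h import *
im=grab('wrist','w13');grab('top','t13');print(ctrl.get_state()['position'])
for p in ([.4367,.3985,.015],[.6326,.2276,.006],[.535,.313,.01]): print(proj(im,p))
cv2.imwrite('pics/w13c.png',cv2.resize(im['color'][0:230,120:520],None,fx=2,fy=2,interpolation=cv2.INTER_CUBIC))
E
```

```text
[0.6383 0.4282 0.2776]
[[425.4947  51.1345]]
[[218.6697  52.6835]]
[[320.6029  51.9519]]
```

View pics/w13c.png

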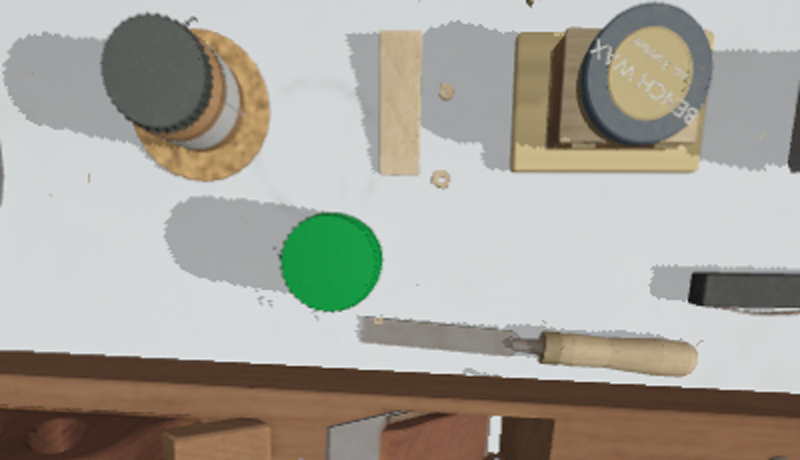

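```bash
python3 - <<'E'
from h import *
im=load('w13'); f=lambda c:np.array(c)/2+[120,0]-.25
x=np.array([np.cos(np.radians(48.9)),np.sin(np.radians(48.9))]);y=np.array([x[1],-x[0]]);B=np.c_[x,y]
a=lambda c,z:(atz(im,f(c),z)[:,:2]@B*1000)
print('cap',a([(156,72)],.082),'jar base side r'); print('coaster',a([(202,104)],.006), a([(133,104),(270,104),(202,28),(202,181)],.006))
w=a([(380,31),(421,31),(419,174),(379,174)],.011);print('wedge',w.mean(0),w)
print('tin',a([(648,73)],.078),'riser',a([(513,171),(698,171),(516,33),(712,33)],.015).mean(0),'lid near edge',a([(565,28),(558,143),(700,141)],.055))
# neighbours: did iron/plane move?
d=cv2.absdiff(load('top0')['color'],load('t13')['color']).max(2); print('iron diff',d[132:172,378:422].mean(),'plane',d[85:125,325:372].mean())
E
```

```text
cap [[586.0385 323.5306]] jar base side r
coaster [[586.2902 324.3375]] [[586.0891 368.3906]
 [586.432  281.042 ]
 [543.3493 320.6664]
 [632.4797 328.34  ]]
wedge [587.8049 198.6422] [[546.783  210.6901]
 [546.7912 185.7092]
 [628.8239 186.1803]
 [628.8214 211.9893]]
tin [[585.6029  70.1233]] riser [587.9376  68.0961] lid near edge [[558.1806 108.9721]
 [616.254  108.7246]
 [614.9025  27.8725]]
iron diff 20.697727272727274 plane 17.72340425531915
```

All placements check out to about 2 mm: tin on box, box on riser, jar on coaster and wedge midway and square. The robot is clear, so I'm handing in.

```bash
python3 -c "
from h import *
print(ctrl.close_job())"
```

```text
the job is handed in; nothing more can be done
None
```

The job is handed in at about 31 s: box on the riser, tin on the box, jar on the coaster and wedge midway between and across the line, each within about 2 mm in the last picture; the plane iron, block plane and green jar were never handled.

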